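Proof-pull three bonded pins and sort out the failed one

ROBOT

A 7-joint arm with a two-finger parallel gripper is mounted at the origin on a cart in front of the work surface, level with it; the furniture and walls round the work are solid. World frame = base frame: x ahead of the robot, y to its left, z up, the work surface at z = 0. Lengths are in m, angles in rad, forces in N, time in s.
With the tool pointing down it reaches from about 0.35 to 0.9 m from the base axis. Payload 19.9 kg.
Tool frame: the origin (TCP) lies at the very end of the fingers, on their centre line; the grasp point (between the pads) lies 19 mm behind it; z points along the fingers, y is the direction in which the jaws open and shut (so a half turn about z gives the same grasp; the last joint's range is limited). The gripper opens to 85 mm and grips with 20 to 120 N. Pads are 22 mm wide; open, the fingers measure 114 mm over their backs; the gripper's body (76 mm by 85 mm) begins 54 mm behind the grasp point. The pads swing forward as they close: fully open they stand 13 mm farther back than shut.
Start: joints at [-1.153, 0.417, -0.01, 1.614, 0.005, 1.111, -0.053], TCP at [0.277, 0.56, 0.206] pointing down, gripper open.
Joint ranges: [-2.81, 2.81], [-0.39, 2.02], [-1.27, 1.25], [0.06, 2.57], [-1.19, 4.33], [0.19, 2], [-2.82, 2.82]. Speed limits (rad/s): [1.89, 1.89, 2.39, 2.39, 3.01, 3.01, 3.01].

INTERFACE

Orientations are given as a rotation vector (axis times angle).
In Python, from station import manip gives the robot as it stands.
- The arm moves only by the shell command python3 -m pendant 'ROWS' [OPENING]. ROWS is JSON, a list of rows, each an object with "offset": the shift along the tool's x, y, z normalised to -1 to 1, where 1 is 0.03 m, a list of three; "delta_rot": the turn, a rotation vector about the tool's x, y, z normalised to -1 to 1, where 1 is 6 degrees, a list of three. In form: [{"offset": [x, y, z], "delta_rot": [wx, wy, wz]}, ...]. A call has 1 to 8 rows; each row shifts and turns the commanded pose from where the row before left it, along the tool's axes as they then stand; what a row does not reach is not made up. A row lasts 1/12 s, in which the tool goes at most 41.7 mm and 7.16 degrees, less where a joint would pass 70% of its speed; a pose out of reach is approached as far as the arm can. A call with a number of a shift or a turn outside -1 to 1 is refused whole. A call with a gripper value outside its range is refused whole. OPENING is the opening, from 0 (shut) to 1 (fully open), set as the call begins (- or left out, the last holds). The fingers move at their own pace and stop on an object; the grip force is fixed at half the most. Time passes only in rows, so rows that do not move let the fingers close. It gives the time, the measured TCP pose, the force and the opening at its end, in the units of the state.
- manip.read_state(): the state, without advancing time (a new reading comes with each control period).
- manip.get_image(name): name is "side" or "top" or "wrist"; returns the picture (384x512x3 uint8, red, green, blue); there is no depth.
- manip.camera_info(name): a dict with "intrinsics" (3x3 intrinsics, pixels), "world_from_camera" (4x4, takes a point from camera to world coordinates); the wrist camera has in their place "T_tool_cam" (4x4, takes a point from camera to tool coordinates, whose origin is the TCP and whose axes are the flange's). Camera axes: x right, y up, looking along -z (the intrinsics and any distortion apply to the point x, -y, -z); pixel columns grow to the right and rows downward; lengths in m; the calibration is good to about 2 mm. A picture is of the moment at which its call begins: read the wrist's pose just before it. camera_info takes no time and is no camera call.
- manip.finish_job(): hands the job in, once; it reports no verdict.
The state is a dict: "t": time; "joint_positions": joint angles; "qd": joint speeds; "joint_efforts": joint torques, N m; "tcp_pos": TCP position; "eef_rot": TCP orientation; "ft_force": force on the tool from outside, world axes, zero at the start; "wrist_torque": the same for the moment, N m; "grip_width": opening from 0.0 (shut) to 1.0 (fully open).
Only numpy, scipy, OpenCV 4.12 (cv2) and the standard library are available. Lean on these libraries where they do the work, as an engineer would, in place of code of your own. Each camera call takes 0.05 s, during which the arm holds its last target.

TASK

Proof-test the three bonded pins one after the other, from left to right as the robot sees them: take each by its head, pull it straight up with about 12 N for a full second, never with more than 20 N, then let go. One bond has failed and its pin will come out of its block: put that pin in the white tray before you finish and leave the sound ones in their blocks. Do not shift the other things on the bench.

Things in the scene. Friction and masses are not known exactly. Their poses are not given: they have to be found in the camera images.
- block_a_mouth (a point): centre of the top face of an aluminium block, 56 x 56 x 28 mm, fixed to the bench; z up. Three stand in a row along y, 80 mm or more apart, in any order, a pin bonded upright into each. A sound bond is resilient: it gives anything from under 1 to about 10 mm under the proof pull, differently from block to block, and springs back; a failed one slides out at 3 to 7 N. All three look alike
- pin_a_head (a point): centre of the head of the steel pin in block_a; z along the pin, up. Head: round, 22 mm in diameter, 16 mm high, its centre 28 mm above the block's top. Below it a neck 12 mm in diameter, a collar (diameter 24 mm, 4 mm thick) on the block, and a stem (diameter 10 mm) 20 mm down into the bore: its end is 48 mm below this point. 56 mm long in all, about 50 g
- block_b_mouth (a point): centre of the top face of an aluminium block, 56 x 56 x 28 mm, fixed to the bench; z up. Three stand in a row along y, 80 mm or more apart, in any order, a pin bonded upright into each. A sound bond is resilient: it gives anything from under 1 to about 10 mm under the proof pull, differently from block to block, and springs back; a failed one slides out at 3 to 7 N. All three look alike
- pin_b_head (a point): centre of the head of the steel pin in block_b; z along the pin, up. Head: round, 22 mm in diameter, 16 mm high, its centre 28 mm above the block's top. Below it a neck 12 mm in diameter, a collar (diameter 24 mm, 4 mm thick) on the block, and a stem (diameter 10 mm) 20 mm down into the bore: its end is 48 mm below this point. 56 mm long in all, about 50 g
- block_c_mouth (a point): centre of the top face of an aluminium block, 56 x 56 x 28 mm, fixed to the bench; z up. Three stand in a row along y, 80 mm or more apart, in any order, a pin bonded upright into each. A sound bond is resilient: it gives anything from under 1 to about 10 mm under the proof pull, differently from block to block, and springs back; a failed one slides out at 3 to 7 N. All three look alike
- pin_c_head (a point): centre of the head of the steel pin in block_c; z along the pin, up. Head: round, 22 mm in diameter, 16 mm high, its centre 28 mm above the block's top. Below it a neck 12 mm in diameter, a collar (diameter 24 mm, 4 mm thick) on the block, and a stem (diameter 10 mm) 20 mm down into the bore: its end is 48 mm below this point. 56 mm long in all, about 50 g
- tray: open white tray fixed to the bench beyond the blocks, 100 (its x) x 110 (its y) mm outside, walls 20 mm high and 3 mm thick, floor 3 mm thick; origin at the centre of its underside
- bottle_oil: bystander: brown glass dropper bottle, 34 mm wide, 107 mm high; origin at the centre of its underside
- tally_counter: bystander: round metal hand counter, 58 x 74 x 23 mm; origin at the centre of its underside
- dust_cap_1: bystander: round black cap lying flat, 36 mm wide, 11 mm high; origin at the centre of its underside
- objective_case: bystander: clear round case with a black foot, 39 mm wide, 54 mm high; origin at the centre of its underside
There are look-alikes about, which are no part of the job. Of the things that look like the part that bears pin_c_head, the larger one is meant.

How it is judged:
By the outcome, as a careful person would: the job done as asked, in the order asked, and still so for the second after the job is handed in, with the robot touching nothing.
It also fails if it takes over 70 s, if anything falls off the work surface, if the arm or the gripper's body presses on something with over 40 N, if the wrist force passes 120 N, or if a joint passes its speed limit or range.

## Working session

There is one attempt and no reset: what is moved stays moved. The work goes in short steps, Python scripts to look and compute and a shell command to move; the robot and the scene stay as the last step left them, time stands still between calls to the robot, and variables do not carry over. Pictures are saved under pics/ and viewed, and the job is handed in when it is done.

```bash
ls; mkdir -p pics
python3 - <<'E'
from station import manip
import cv2,json
s=manip.read_state();print({k:s[k] for k in('t','tcp_pos','eef_rot','ft_force','grip_width')})
for n in('side','top','wrist'):
    cv2.imwrite(f'pics/{n}0.png',manip.get_image(n)[:,:,::-1]);print(n,manip.camera_info(n))
E
```

```text
pics
{'t': 0.0, 'tcp_pos': array([0.27664247, 0.55999764, 0.20574951]), 'eef_rot': array([-7.14299468e-01, -3.05912385e+00,  1.94755847e-03]), 'ft_force': array([ 0.15878275,  0.1200986 , -0.85784856]), 'grip_width': 0.9976873346525771}
side {'intrinsics': array([[430.94538517,   0.        , 261.69840353],
       [  0.        , 430.94538517, 194.27068861],
       [  0.        ,   0.        ,   1.        ]]), 'world_from_camera': array([[ 0.99937487, -0.03354705,  0.01115645,  0.5058235 ],
       [ 0.03047212,  0.65736948, -0.75295207, -0.43800456],
       [ 0.01792541,  0.75282134,  0.65798078,  0.68959744],
       [ 0.        ,  0.        ,  0.        ,  1.        ]])}
top {'intrinsics': array([[432.42244718,   0.        , 255.3990612 ],
       [  0.        , 432.42244718, 193.69107124],
       [  0.        ,   0.        ,   1.        ]]), 'world_from_camera': array([[ 0.08733683,  0.96806853, -0.23498002,  0.2758875 ],
       [-0.99616596,  0.08367168, -0.02554282,  0.24371348],
       [-0.00506603,  0.23630992,  0.97166453,  1.03681253],
       [ 0.        ,  0.        ,  0.        ,  1.        ]])}
wrist {'intrinsics': array([[274.67518819,   0.        , 260.14248263],
       [  0.        , 274.67518819, 192.98281628],
       [  0.        ,   0.        ,   1.        ]]), 'T_tool_cam': array([[-1.98871808e-03,  9.46631687e-01,  3.22311175e-01,
         8.36427940e-02],
       [ 9.99998010e-01,  1.93259440e-03,  4.94115741e-04,
        -1.37556152e-04],
       [-1.55151155e-04,  3.22311516e-01, -9.46633647e-01,
        -1.67704544e-01],
       [ 0.00000000e+00,  0.00000000e+00,  0.00000000e+00,
         1.00000000e+00]])}
```

View pics/side0.png

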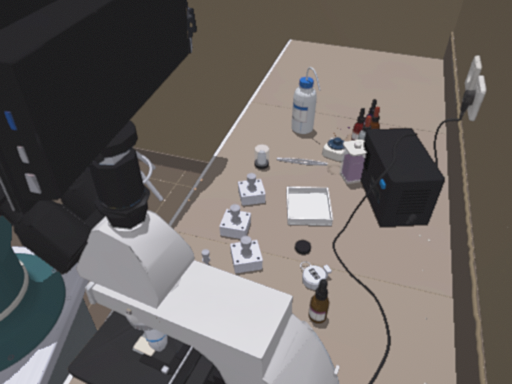

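View pics/top0.png

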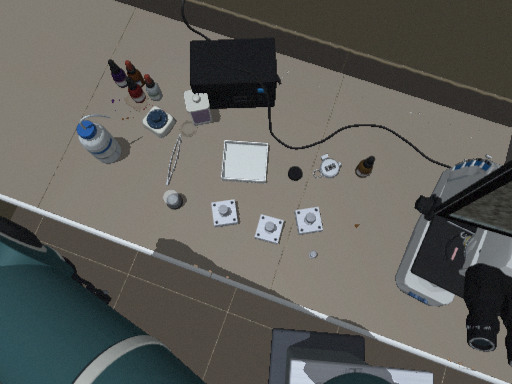

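View pics/wrist0.png

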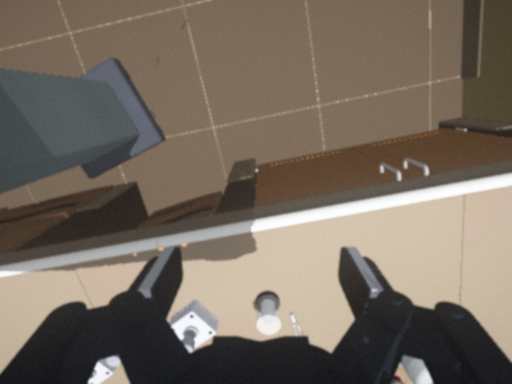

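Side and top views: the three blocks are near (224,211), (270,227), (310,216) in the top view, with a tray at (245,162) and a small loose look-alike at (313,254). I'll zoom in to measure them.

Run:
```python
import cv2
a=cv2.imread('pics/top0.png')[130:265,205:335];cv2.imwrite('pics/topz.png',cv2.resize(a,None,fx=4.4,fy=4.4,interpolation=cv2.INTER_CUBIC))
a=cv2.imread('pics/side0.png')[140:275,195:345];cv2.imwrite('pics/sidez.png',cv2.resize(a,None,fx=4.4,fy=4.4,interpolation=cv2.INTER_CUBIC))
```

```text
(no output)
```

View pics/topz.png

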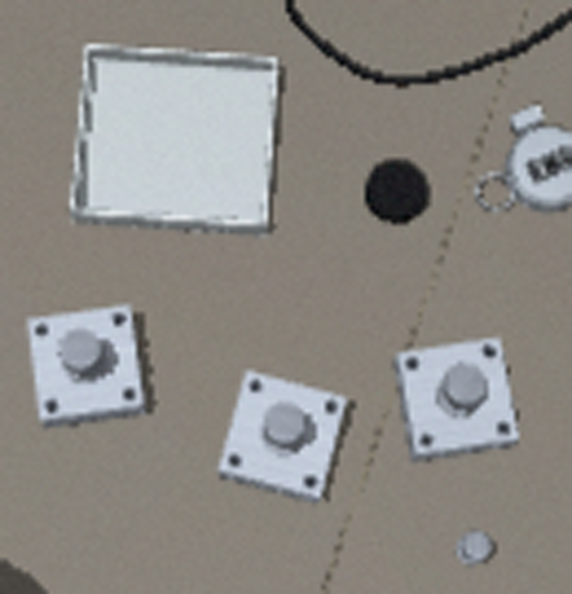

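View pics/sidez.png

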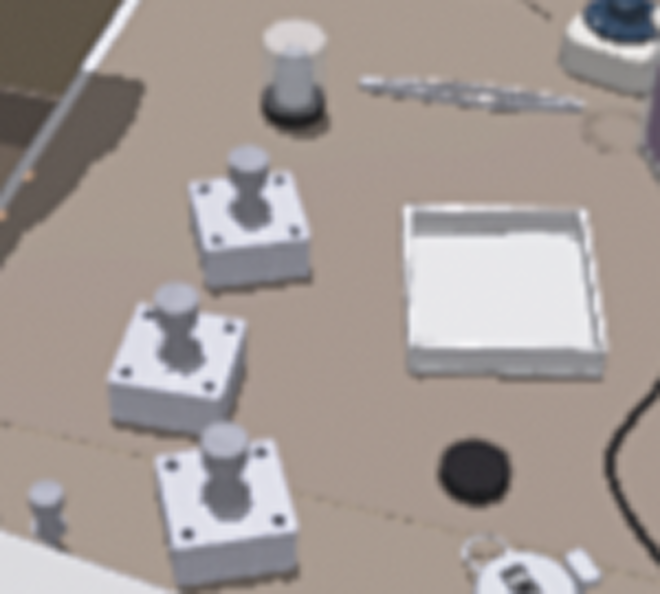

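The zooms show pin head tops in the top view at about (82,350), (287,423) and (463,387). In the side view they are at (248,158), (176,298) and (224,438). The tray is clear.

```bash
cat > h.py <<'E'
from station import manip
import numpy as np, cv2
from scipy.spatial.transform import Rotation as R
def ray(K,T,u,v):
    d=T[:3,:3]@np.array([(u-K[0,2])/K[0,0],-(v-K[1,2])/K[1,1],-1.]);return T[:3,3],d
def onz(n,u,v,z,info=None):
    i=info or manip.camera_info(n);o,d=ray(np.array(i['intrinsics']),np.array(i['world_from_camera']),u,v)
    return o+d*(z-o[2])/d[2]
def st():
    s=manip.read_state();print('t %.2f'%s['t'],'tcp',np.round(s['tcp_pos'],4),'F',np.round(s['ft_force'],2),'g %.3f'%s['grip_width']);print(np.round(R.from_rotvec(s['eef_rot']).as_matrix(),3).tolist(),'q',np.round(s['joint_positions'],2));return s
def tool(s,target):
    return R.from_rotvec(s['eef_rot']).as_matrix().T@(np.array(target)-s['tcp_pos'])/0.03
E
python3 - <<'E'
from h import *
T=lambda u,v:((u+.5)/4.4-.5+205,(v+.5)/4.4-.5+130)
S=lambda u,v:((u+.5)/4.4-.5+195,(v+.5)/4.4-.5+140)
r=lambda *a:print(np.round(onz(*a),4))
for p in[(82,350),(287,423),(463,387)]:r('top',*T(*p),.064)
for p in[(248,158),(176,298),(224,438)]:r('side',*S(*p),.064)
print('blocks')
cs=[[(28,318),(130,306),(145,412),(43,424)],[(247,371),(348,397),(322,499),(219,473)],[(397,353),(500,338),(518,440),(415,459)]]
for c in cs:
    P=[onz('top',*T(*p),.028) for p in c];print(np.round(np.mean(P,0),4),'ang',np.degrees(np.arctan2(*(P[1]-P[0])[1::-1])))
print('tray');P=[onz('top',*T(*p),.02) for p in[(84,45),(279,58),(270,230),(70,220)]];print(np.round(P,3),np.mean(P,0))
print('small',onz('top',*T(477,545),.03),onz('side',*S(46,490),.03))
print('cap',onz('top',*T(397,190),.011))
st()
E
```

```text
[0.4684 0.3396 0.064 ]
[0.4392 0.23   0.064 ]
[0.466  0.1405 0.064 ]
[0.4683 0.3427 0.064 ]
[0.4389 0.2327 0.064 ]
[0.4675 0.142  0.064 ]
blocks
[0.4677 0.3399 0.028 ] ang -78.16495677433105
[0.4389 0.2306 0.028 ] ang -99.73240854330196
[0.4672 0.1394 0.028 ] ang -76.62203364414225
tray
[[0.653 0.361 0.02 ]
 [0.654 0.251 0.02 ]
 [0.553 0.247 0.02 ]
 [0.55  0.358 0.02 ]] [0.60260792 0.30438864 0.02      ]
small [0.38886395 0.12472823 0.03      ] [0.38589932 0.13738349 0.03      ]
cap [0.58524688 0.17828532 0.011     ]
t 0.15 tcp [0.2767 0.5601 0.2059] F [ 1.   -0.58 -0.28] g 1.000
[[-0.897, 0.443, -0.0], [0.443, 0.897, -0.001], [-0.0, -0.001, -1.0]] q [-1.15  0.42 -0.01  1.61  0.    1.11 -0.05]
```

Both cameras agree to about 3 mm. The pins, left to right, are at about (0.468,0.341), (0.439,0.231) and (0.467,0.141). I'll move above the first.

```bash
python3 -m pendant '[{"offset":[-0.75,-0.31,0.15],"delta_rot":[0,0,0]},{"offset":[-0.75,-0.31,0.15],"delta_rot":[0,0,0]},{"offset":[-0.75,-0.31,0.15],"delta_rot":[0,0,0]},{"offset":[-0.75,-0.31,0.15],"delta_rot":[0,0,0]},{"offset":[-0.75,-0.31,0.15],"delta_rot":[0,0,0]},{"offset":[-0.75,-0.31,0.15],"delta_rot":[0,0,0]},{"offset":[-0.75,-0.31,0.15],"delta_rot":[0,0,0]},{"offset":[-0.75,-0.31,0.15],"delta_rot":[0,0,0]}]' 0.6
python3 -m pendant '[{"offset":[-0.75,-0.31,0.15],"delta_rot":[0,0,0]},{"offset":[-0.75,-0.31,0.15],"delta_rot":[0,0,0]},{"offset":[-0.75,-0.31,0.15],"delta_rot":[0,0,0]},{"offset":[-0.75,-0.31,0.15],"delta_rot":[0,0,0]},{"offset":[0,0,0],"delta_rot":[0,0,0]},{"offset":[0,0,0],"delta_rot":[0,0,0]}]'
python3 - <<'E'
from h import *
s=st();print(tool(s,[.468,.341,.037]))
cv2.imwrite('pics/w1.png',manip.get_image('wrist')[:,:,::-1])
E
```

```text
t: 0.82
tcp_pos: [0.4058, 0.4128, 0.17]
eef_rot: [-0.714, -3.059, 0.001]
ft_force: [1.3, 0.8, -0.0]
grip_width: 0.598
t: 1.32
tcp_pos: [0.4701, 0.3394, 0.152]
eef_rot: [-0.718, -3.058, 0.001]
ft_force: [0.7, 0.0, 0.3]
grip_width: 0.597
t 1.32 tcp [0.4701 0.3394 0.152 ] F [0.68 0.02 0.29] g 0.597
[[-0.896, 0.445, -0.0], [0.445, 0.896, -0.001], [-0.0, -0.001, -1.0]] q [-0.75  0.4   0.09  1.78 -0.04  0.96  0.47]
[0.08481856 0.01965857 3.83187173]
```

View pics/w1.png

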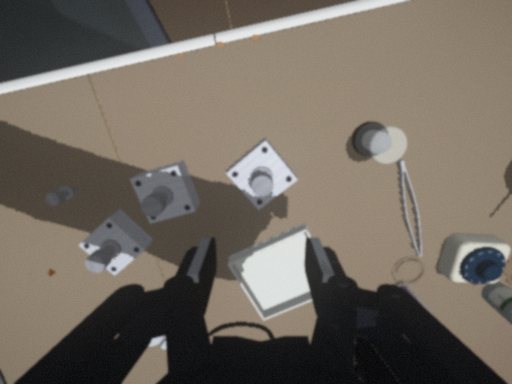

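The wrist view shows pin 1's head top at about (262,183), pin 2's at (154,206) and pin 3's at (98,262). I'll compute positions from these.

```bash
cat >> h.py <<'E'
def wr(s,u,v,z):
    i=manip.camera_info('wrist');T=np.eye(4);T[:3,:3]=R.from_rotvec(s['eef_rot']).as_matrix();T[:3,3]=s['tcp_pos'];T=T@np.array(i['T_tool_cam'])
    return onz('wrist',u,v,z,{'intrinsics':i['intrinsics'],'world_from_camera':T})
E
python3 - <<'E'
from h import *
s=manip.read_state()
for p in[(262,183),(152,207),(98,263)]:print(np.round(wr(s,*p,.064),4))
P=[wr(s,*p,.028) for p in[(264,139),(298,179),(263,208),(226,174)]];print(np.mean(P,0))
a=cv2.imread('pics/w1.png')[120:230,205:320];cv2.imwrite('pics/w1z.png',cv2.resize(a,None,fx=5,fy=5,interpolation=cv2.INTER_CUBIC))
E
```

```text
[0.4639 0.345  0.064 ]
[0.4373 0.2352 0.064 ]
[0.4659 0.1469 0.064 ]
[0.46659297 0.34490761 0.028     ]
```

View pics/w1z.png

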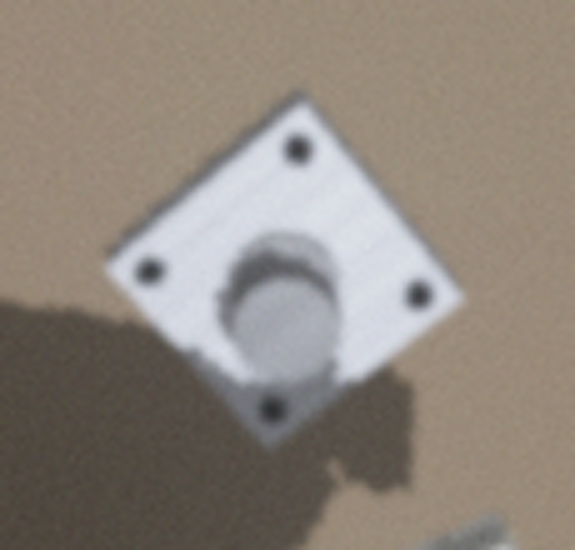

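Averaging the three cameras puts pin 1 at about (0.4675,0.342). I'll descend.

```bash
python3 -m pendant '[{"offset":[0.12,0.04,0.5],"delta_rot":[0,0,0]},{"offset":[0,0,0.6],"delta_rot":[0,0,0]},{"offset":[0,0,0.6],"delta_rot":[0,0,0]},{"offset":[0,0,0.6],"delta_rot":[0,0,0]},{"offset":[0,0,0.6],"delta_rot":[0,0,0]},{"offset":[0,0,0.5],"delta_rot":[0,0,0]},{"offset":[0,0,0.4],"delta_rot":[0,0,0]},{"offset":[0,0,0.05],"delta_rot":[0,0,0]}]'
python3 -m pendant '[{"offset":[0,0,0],"delta_rot":[0,0,0]},{"offset":[0,0,0],"delta_rot":[0,0,0]}]'
python3 - <<'E'
from h import *
s=st();print(tool(s,[.4675,.342,.036]))
cv2.imwrite('pics/w2.png',manip.get_image('wrist')[:,:,::-1])
E
```

```text
t: 2.03
tcp_pos: [0.4653, 0.3436, 0.035]
eef_rot: [-0.712, -3.058, 0.003]
ft_force: [-0.7, -0.8, -0.3]
grip_width: 0.598
t: 2.2
tcp_pos: [0.4669, 0.344, 0.0376]
eef_rot: [0.714, 3.059, 0.001]
ft_force: [-0.7, -0.7, 0.1]
grip_width: 0.601
t 2.20 tcp [0.4669 0.344  0.0376] F [-0.69 -0.73  0.06] g 0.601
[[-0.897, 0.443, 0.001], [0.443, 0.897, 0.001], [-0.0, 0.001, -1.0]] q [-0.74  0.55  0.07  1.85 -0.06  0.74  0.47]
[-0.04706635 -0.04935889  0.05445795]
```

View pics/w2.png

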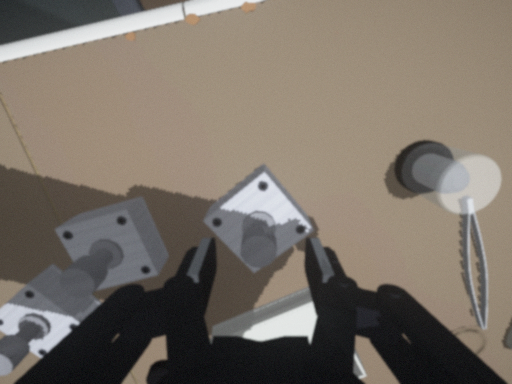

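The head is at about (260,243), midway between the pads (inner edges around 213 and 307).

```bash
python3 - <<'E'
from h import *
s=manip.read_state()
for z in(.064,):
  p=wr(s,260,243,z);print(p, tool(s,p)*30)
E
python3 -m pendant '[{"offset":[0,0,0],"delta_rot":[0,0,0]},{"offset":[0,0,0],"delta_rot":[0,0,0]},{"offset":[0,0,0],"delta_rot":[0,0,0]},{"offset":[0,0,0],"delta_rot":[0,0,0]}]' 0.3
```

```text
[0.46260924 0.34573848 0.064     ] [  4.77828402  -0.35470377 -26.14876451]
t: 2.58
tcp_pos: [0.4669, 0.3435, 0.0372]
eef_rot: [0.714, 3.059, 0.001]
ft_force: [-0.3, -0.8, 1.1]
grip_width: 0.3
```

```bash
python3 -m pendant '[{"offset":[0,0,0],"delta_rot":[0,0,0]},{"offset":[0,0,0],"delta_rot":[0,0,0]},{"offset":[0,0,0],"delta_rot":[0,0,0]},{"offset":[0,0,0],"delta_rot":[0,0,0]}]' 0; python3 -m pendant '[{"offset":[0,0,0],"delta_rot":[0,0,0]},{"offset":[0,0,0],"delta_rot":[0,0,0]},{"offset":[0,0,0],"delta_rot":[0,0,0]},{"offset":[0,0,0],"delta_rot":[0,0,0]}]'
python3 - <<'E'
from h import *
s=st()
cv2.imwrite('pics/w3.png',manip.get_image('wrist')[:,:,::-1])
E
```

```text
t: 2.92
tcp_pos: [0.4667, 0.343, 0.0374]
eef_rot: [-0.715, -3.059, 0.001]
ft_force: [-3.9, -4.3, 10.8]
grip_width: 0.19
t: 3.25
tcp_pos: [0.4667, 0.343, 0.0374]
eef_rot: [-0.715, -3.059, 0.001]
ft_force: [-3.1, -5.0, 11.6]
grip_width: 0.188
t 3.25 tcp [0.4667 0.343  0.0374] F [-3.15 -5.04 11.57] g 0.188
[[-0.896, 0.443, -0.0], [0.443, 0.896, -0.0], [-0.0, -0.0, -1.0]] q [-0.74  0.55  0.07  1.85 -0.06  0.74  0.47]
```

View pics/w3.png

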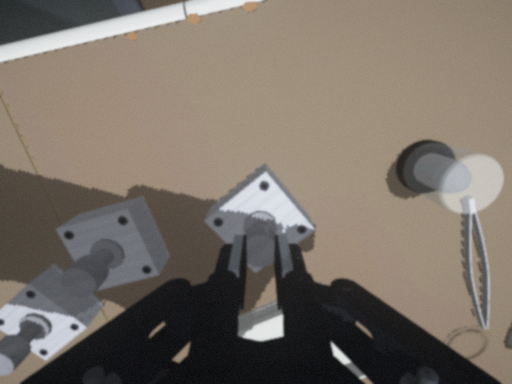

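Run:
```python
import cv2
a=cv2.imread('pics/w3.png')[190:300,200:330];cv2.imwrite('pics/w3z.png',cv2.resize(a,None,fx=5,fy=5,interpolation=cv2.INTER_CUBIC))
```

```text
(no output)
```

View pics/w3z.png

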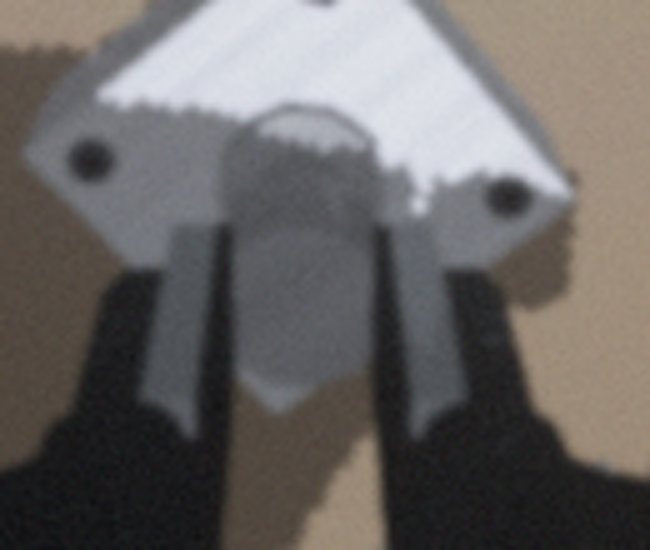

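Pads are on the head, with the head at (262,247). Closing pressed the pin down by about 11 N, so I'll ease up in small steps.

```bash
python3 -m pendant '[{"offset":[0,0,-0.02],"delta_rot":[0,0,0]},{"offset":[0,0,0],"delta_rot":[0,0,0]}]';python3 -m pendant '[{"offset":[0,-0.01,-0.02],"delta_rot":[0,0,0]},{"offset":[0,0,0],"delta_rot":[0,0,0]}]'
```

```text
t: 3.47
tcp_pos: [0.4678, 0.3448, 0.0392]
eef_rot: [0.714, 3.058, 0.005]
ft_force: [-3.5, -4.9, 11.0]
grip_width: 0.017
t: 3.63
tcp_pos: [0.4674, 0.3439, 0.0391]
eef_rot: [0.714, 3.058, 0.003]
ft_force: [-1.6, 0.2, 11.0]
grip_width: 0.002
```

Run:
```python
from h import *
import cv2
s=st()
i=manip.get_image('wrist')[:,:,::-1];cv2.imwrite('pics/w4.png',i)
cv2.imwrite('pics/w4z.png',cv2.resize(i[170:300,190:340],None,fx=4.5,fy=4.5,interpolation=cv2.INTER_CUBIC))
i=manip.get_image('side')[:,:,::-1]
cv2.imwrite('pics/s4z.png',cv2.resize(i[110:260,180:340],None,fx=4,fy=4,interpolation=cv2.INTER_CUBIC))
```

```text
t 3.63 tcp [0.4674 0.3439 0.0391] F [-1.62  0.18 11.  ] g 0.002
[[-0.897, 0.443, 0.002], [0.443, 0.897, 0.002], [-0.001, 0.002, -1.0]] q [-0.74  0.55  0.07  1.85 -0.06  0.74  0.47]
```

View pics/w4z.png

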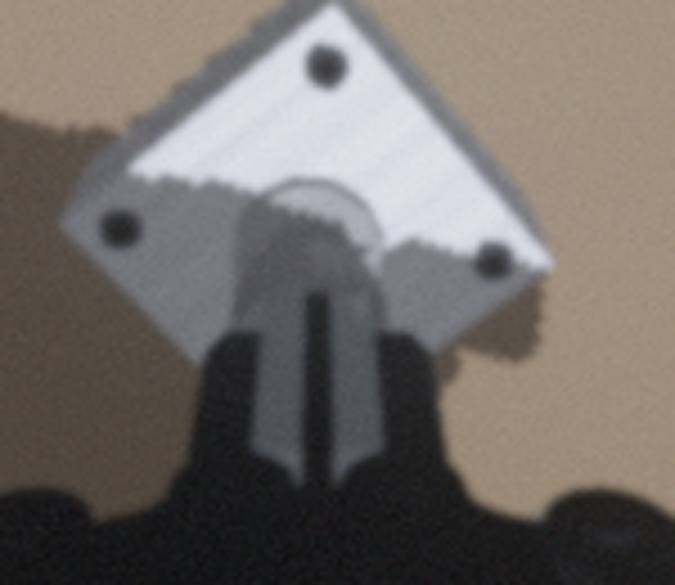

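View pics/s4z.png

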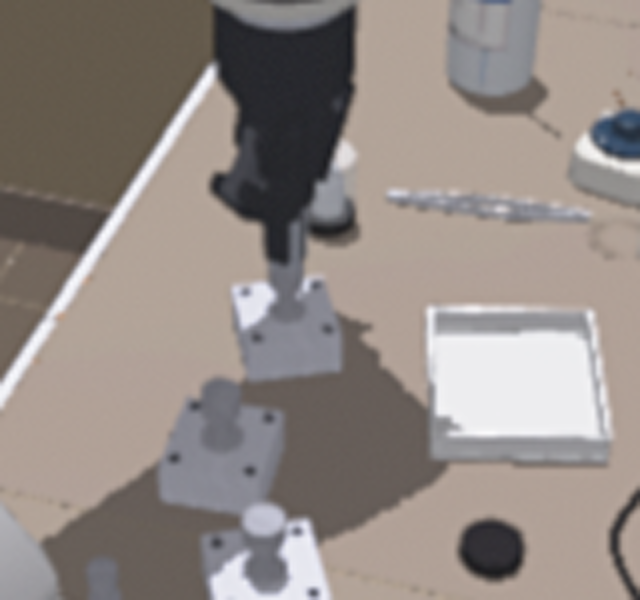

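Run:
```python
from h import *
s=manip.read_state();i=manip.camera_info('wrist');Tc=np.linalg.inv(i['T_tool_cam']);K=i['intrinsics']
def pj(p):
    c=Tc@np.r_[p,1];return np.round([K[0,2]+K[0,0]*c[0]/-c[2],K[1,2]-K[1,1]*c[1]/-c[2]],1)
for x in(-.011,0,.011):
  for z in(0,-.013,-.019,-.03):print(x,z,pj([x,0.,z]))
Rm=R.from_rotvec(s['eef_rot']).as_matrix()
for w in([.4675,.342,.064],[.4675,.342,.056],[.4675,.342,.048],[.4675,.342,.032]):print(w,pj(Rm.T@(np.array(w)-s['tcp_pos'])))
i=manip.camera_info('side');T=np.linalg.inv(i['world_from_camera']);K=i['intrinsics']
for w in(s['tcp_pos'],[.4675,.342,.064],[.4675,.342,.032],[.466,.141,.064],[.466,.141,.032]):
    c=T@np.r_[w,1];u=np.array([K[0,2]+K[0,0]*c[0]/-c[2],K[1,2]-K[1,1]*c[1]/-c[2]]);print(w,(u-[180,110])*4)
```

```text
-0.011 0 [260.6 244.6]
-0.011 -0.013 [260.6 254.6]
-0.011 -0.019 [260.6 259.8]
-0.011 -0.03 [260.7 270.2]
0 0 [260.6 230.1]
0 -0.013 [260.6 239.4]
0 -0.019 [260.6 244.2]
0 -0.03 [260.6 253.7]
0.011 0 [260.5 215.2]
0.011 -0.013 [260.6 223.5]
0.011 -0.019 [260.6 227.8]
0.011 -0.03 [260.6 236.5]
[0.4675, 0.342, 0.064] [257.8 250.6]
[0.4675, 0.342, 0.056] [257.9 243.8]
[0.4675, 0.342, 0.048] [258.  237.7]
[0.4675, 0.342, 0.032] [258.1 226.8]
[0.46739377 0.3439578  0.03913657] [282.3307674  293.62119343]
[0.4675, 0.342, 0.064] [282.38623711 262.78585144]
[0.4675, 0.342, 0.032] [282.33354374 305.01427814]
[0.466, 0.141, 0.064] [258.9650499  518.00504678]
[0.466, 0.141, 0.032] [259.47060283 561.40313726]
```

The fingers slid off the top of the head and shut above it. The side and wrist views both put the real fingertips about 25 mm higher than the nominal TCP, so I'll lift, open and look again.

```bash
python3 -m pendant '[{"offset":[0,0,-0.3],"delta_rot":[0,0,0]},{"offset":[0,0,-0.7],"delta_rot":[0,0,0]},{"offset":[0,0,0],"delta_rot":[0,0,0]},{"offset":[0,0,0],"delta_rot":[0,0,0]}]'
python3 - <<'E'
from h import *
s=st();i=manip.get_image('wrist')[:,:,::-1];cv2.imwrite('pics/w5.png',i)
cv2.imwrite('pics/w5z.png',cv2.resize(i[170:300,190:340],None,fx=4.5,fy=4.5,interpolation=cv2.INTER_CUBIC))
i=manip.get_image('side')[:,:,::-1]
cv2.imwrite('pics/s5z.png',cv2.resize(i[110:260,180:340],None,fx=4,fy=4,interpolation=cv2.INTER_CUBIC))
i=manip.camera_info('side');T=np.linalg.inv(i['world_from_camera']);K=i['intrinsics']
for w in(s['tcp_pos'],s['tcp_pos']+[0,0,.025]):
    c=T@np.r_[w,1];u=np.array([K[0,2]+K[0,0]*c[0]/-c[2],K[1,2]-K[1,1]*c[1]/-c[2]]);print(w,(u-[180,110])*4)
E
```

```text
t: 4.07
tcp_pos: [0.4672, 0.3435, 0.0693]
eef_rot: [0.714, 3.058, 0.002]
ft_force: [0.1, 0.1, 0.2]
grip_width: 0.001
t 4.07 tcp [0.4672 0.3435 0.0693] F [0.09 0.12 0.18] g 0.001
[[-0.897, 0.443, 0.002], [0.443, 0.897, 0.001], [-0.001, 0.002, -1.0]] q [-0.75  0.5   0.08  1.84 -0.05  0.8   0.47]
[0.46718911 0.34352037 0.06934428] [281.98930485 253.90716215]
[0.46718911 0.34352037 0.09434428] [282.02548667 219.42570716]
```

View pics/s5z.png

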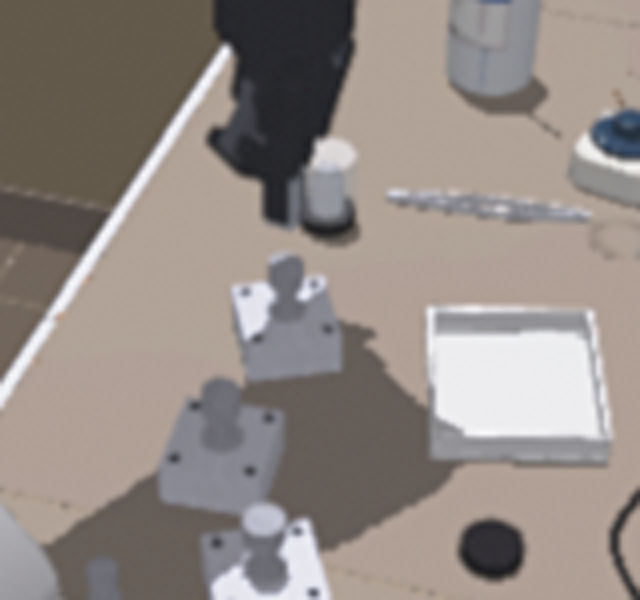

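View pics/w5z.png

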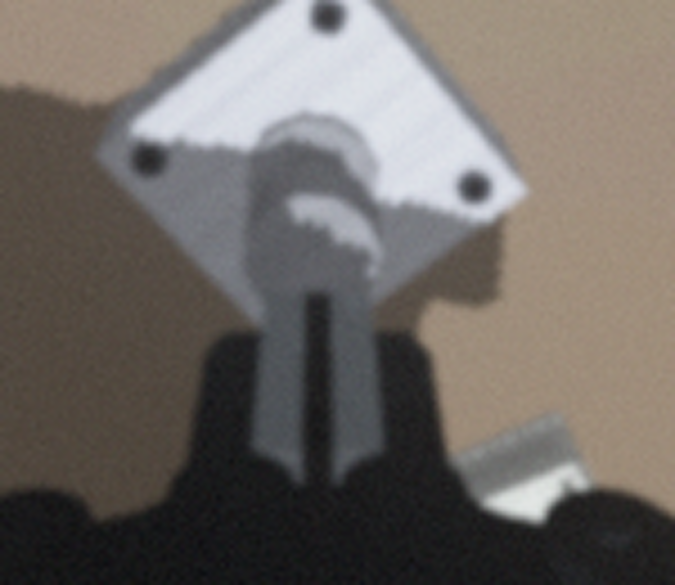

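Confirmed: the real fingertips are about 22 mm above the reported TCP (side view row 224 against a predicted 254). Pin 1 is intact. I'll re-approach with the TCP at z≈0.017.

```bash
python3 -m pendant '[{"offset":[0,0,0],"delta_rot":[0,0,0]},{"offset":[0,0,0],"delta_rot":[0,0,0]},{"offset":[0,0,0],"delta_rot":[0,0,0]},{"offset":[0,0,0],"delta_rot":[0,0,0]},{"offset":[0,0,0],"delta_rot":[0,0,0]},{"offset":[0,0,0],"delta_rot":[0,0,0]}]' 0.6
python3 -m pendant '[{"offset":[0,0,0.3],"delta_rot":[0,0,0]},{"offset":[0,0,0.3],"delta_rot":[0,0,0]},{"offset":[0,0,0.3],"delta_rot":[0,0,0]},{"offset":[0,0,0.3],"delta_rot":[0,0,0]},{"offset":[0,0,0],"delta_rot":[0,0,0]},{"offset":[0,0,0],"delta_rot":[0,0,0]}]'
python3 -m pendant '[{"offset":[0,0,0.2],"delta_rot":[0,0,0]},{"offset":[0,0,0.2],"delta_rot":[0,0,0]},{"offset":[0,0,0.15],"delta_rot":[0,0,0]},{"offset":[0,0,0],"delta_rot":[0,0,0]},{"offset":[0,0,0],"delta_rot":[0,0,0]}]'
python3 - <<'E'
from h import *
s=st();i=manip.get_image('wrist')[:,:,::-1];cv2.imwrite('pics/w6.png',i)
cv2.imwrite('pics/w6z.png',cv2.resize(i[170:300,190:340],None,fx=4.5,fy=4.5,interpolation=cv2.INTER_CUBIC))
i=manip.get_image('side')[:,:,::-1]
cv2.imwrite('pics/s6z.png',cv2.resize(i[110:260,180:340],None,fx=4,fy=4,interpolation=cv2.INTER_CUBIC))
E
```

```text
t: 4.67
tcp_pos: [0.4666, 0.343, 0.068]
eef_rot: [-0.714, -3.059, 0.0]
ft_force: [-0.2, -0.0, -1.1]
grip_width: 0.602
t: 5.17
tcp_pos: [0.4662, 0.3428, 0.0312]
eef_rot: [-0.714, -3.058, 0.002]
ft_force: [-0.3, 0.3, -0.2]
grip_width: 0.601
t: 5.58
tcp_pos: [0.4665, 0.343, 0.0153]
eef_rot: [-0.714, -3.059, 0.001]
ft_force: [-0.5, -0.6, 0.0]
grip_width: 0.602
t 5.58 tcp [0.4665 0.343  0.0153] F [-0.47 -0.58  0.05] g 0.602
[[-0.897, 0.443, -0.0], [0.443, 0.897, -0.0], [0.0, -0.0, -1.0]] q [-0.74  0.58  0.07  1.86 -0.06  0.7   0.47]
```

View pics/s6z.png

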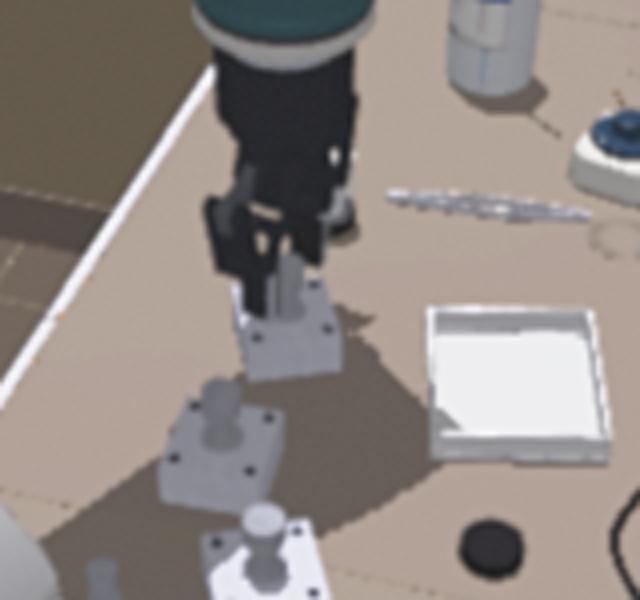

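View pics/w6z.png

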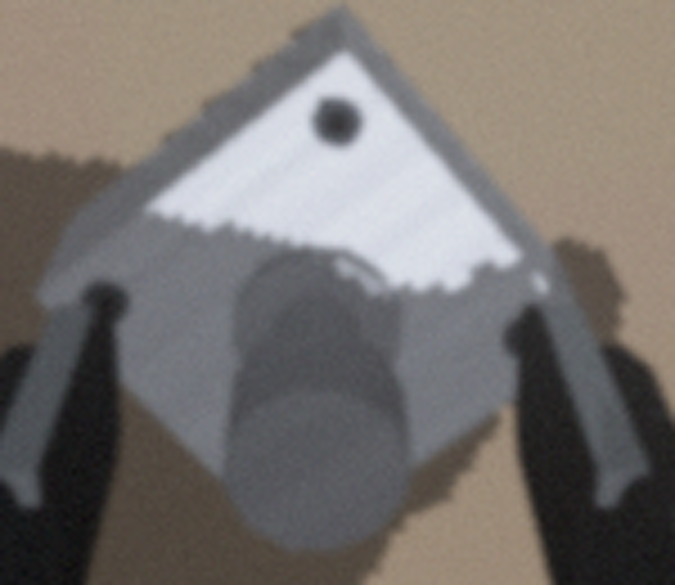

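The head is centred between the pads (zoom (317,470)) and well inside them. I'll close in two steps.

```bash
python3 -m pendant '[{"offset":[0,0,0],"delta_rot":[0,0,0]},{"offset":[0,0,0],"delta_rot":[0,0,0]},{"offset":[0,0,0],"delta_rot":[0,0,0]},{"offset":[0,0,0],"delta_rot":[0,0,0]}]' 0.33
python3 -m pendant '[{"offset":[0,0,0],"delta_rot":[0,0,0]},{"offset":[0,0,0],"delta_rot":[0,0,0]},{"offset":[0,0,0],"delta_rot":[0,0,0]},{"offset":[0,0,0],"delta_rot":[0,0,0]}]' 0
python3 - <<'E'
from h import *
s=st();i=manip.get_image('wrist')[:,:,::-1]
cv2.imwrite('pics/w7z.png',cv2.resize(i[170:300,190:340],None,fx=4.5,fy=4.5,interpolation=cv2.INTER_CUBIC))
E
```

```text
t: 6.02
tcp_pos: [0.4667, 0.3432, 0.0157]
eef_rot: [0.714, 3.059, 0.0]
ft_force: [-0.7, -0.5, 0.6]
grip_width: 0.33
t: 6.35
tcp_pos: [0.4666, 0.343, 0.0159]
eef_rot: [-0.715, -3.059, 0.0]
ft_force: [-2.3, -2.6, 6.0]
grip_width: 0.233
t 6.35 tcp [0.4666 0.343  0.0159] F [-2.26 -2.58  6.04] g 0.233
[[-0.897, 0.443, -0.0], [0.443, 0.897, -0.0], [-0.0, -0.0, -1.0]] q [-0.74  0.58  0.07  1.86 -0.06  0.7   0.47]
```

View pics/w7z.png

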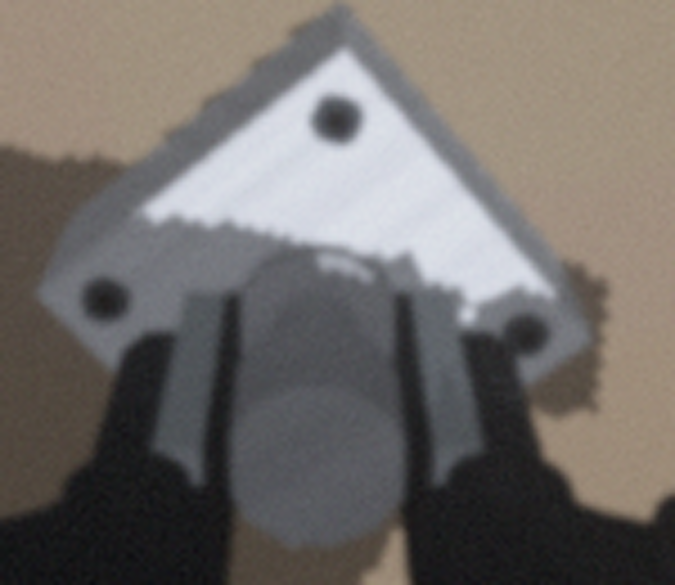

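Solid grip, with width 0.233 matching the 22 mm head. Now the gradual pull.

```bash
python3 -m pendant '[{"offset":[0,0,-0.02],"delta_rot":[0,0,0]},{"offset":[0,0,0],"delta_rot":[0,0,0]}]';python3 -m pendant '[{"offset":[0,0,-0.02],"delta_rot":[0,0,0]},{"offset":[0,0,0],"delta_rot":[0,0,0]}]'
```

```text
t: 6.57
tcp_pos: [0.4665, 0.3429, 0.0162]
eef_rot: [-0.714, -3.059, 0.001]
ft_force: [0.4, -1.1, -1.2]
grip_width: 0.234
t: 6.73
tcp_pos: [0.4665, 0.3429, 0.0167]
eef_rot: [-0.714, -3.059, 0.001]
ft_force: [-0.3, -1.5, -0.2]
grip_width: 0.234
```

```bash
for k in 1; do :; done; python3 -m pendant '[{"offset":[0,0,-0.02],"delta_rot":[0,0,0]},{"offset":[0,0,0],"delta_rot":[0,0,0]}]'; python3 -m pendant '[{"offset":[0,0,-0.02],"delta_rot":[0,0,0]},{"offset":[0,0,0],"delta_rot":[0,0,0]}]'
```

```text
t: 6.9
tcp_pos: [0.4665, 0.3429, 0.0173]
eef_rot: [-0.714, -3.059, 0.001]
ft_force: [0.3, -2.0, -3.5]
grip_width: 0.231
t: 7.07
tcp_pos: [0.4665, 0.343, 0.0179]
eef_rot: [-0.714, -3.059, 0.001]
ft_force: [0.5, -2.8, -3.4]
grip_width: 0.235
```

```bash
python3 -m pendant '[{"offset":[0,0,-0.02],"delta_rot":[0,0,0]},{"offset":[0,0,0],"delta_rot":[0,0,0]}]'; python3 -m pendant '[{"offset":[0,0,-0.02],"delta_rot":[0,0,0]},{"offset":[0,0,0],"delta_rot":[0,0,0]}]';python3 -m pendant '[{"offset":[0,0,-0.02],"delta_rot":[0,0,0]},{"offset":[0,0,0],"delta_rot":[0,0,0]}]'
```

```text
t: 7.23
tcp_pos: [0.4665, 0.3429, 0.0185]
eef_rot: [-0.714, -3.059, 0.001]
ft_force: [-0.9, -1.7, -3.9]
grip_width: 0.231
t: 7.4
tcp_pos: [0.4665, 0.343, 0.0191]
eef_rot: [-0.714, -3.059, 0.001]
ft_force: [0.4, -3.0, -5.4]
grip_width: 0.229
t: 7.57
tcp_pos: [0.4665, 0.343, 0.0197]
eef_rot: [-0.714, -3.059, 0.001]
ft_force: [-0.2, -2.9, -7.1]
grip_width: 0.23
```

```bash
python3 -m pendant '[{"offset":[0,0,-0.03],"delta_rot":[0,0,0]},{"offset":[0,0,0],"delta_rot":[0,0,0]}]'; python3 -m pendant '[{"offset":[0,0,-0.03],"delta_rot":[0,0,0]},{"offset":[0,0,0],"delta_rot":[0,0,0]}]'
```

```text
t: 7.73
tcp_pos: [0.4665, 0.343, 0.0207]
eef_rot: [-0.714, -3.059, 0.001]
ft_force: [-0.1, -2.9, -6.9]
grip_width: 0.234
t: 7.9
tcp_pos: [0.4665, 0.3429, 0.0215]
eef_rot: [-0.714, -3.059, 0.001]
ft_force: [0.6, -2.8, -9.3]
grip_width: 0.235
```

```bash
python3 -m pendant '[{"offset":[0,0,-0.03],"delta_rot":[0,0,0]},{"offset":[0,0,0],"delta_rot":[0,0,0]}]'; python3 -m pendant '[{"offset":[0,0,-0.02],"delta_rot":[0,0,0]},{"offset":[0,0,0],"delta_rot":[0,0,0]}]';python3 -m pendant '[{"offset":[0,0,0],"delta_rot":[0,0,0]}]'
```

```text
t: 8.07
tcp_pos: [0.4665, 0.3429, 0.0224]
eef_rot: [-0.714, -3.059, 0.001]
ft_force: [-0.1, -2.6, -10.1]
grip_width: 0.234
t: 8.23
tcp_pos: [0.4665, 0.343, 0.023]
eef_rot: [-0.714, -3.059, 0.001]
ft_force: [0.6, -3.5, -10.4]
grip_width: 0.232
t: 8.32
tcp_pos: [0.4665, 0.343, 0.023]
eef_rot: [-0.714, -3.059, 0.0]
ft_force: [-0.1, -2.8, -11.0]
grip_width: 0.235
```

```bash
python3 -m pendant '[{"offset":[0,0,-0.02],"delta_rot":[0,0,0]},{"offset":[0,0,0],"delta_rot":[0,0,0]}]'; python3 -m pendant '[{"offset":[0,0,0],"delta_rot":[0,0,0]}]'
```

```text
t: 8.48
tcp_pos: [0.4665, 0.343, 0.0236]
eef_rot: [-0.714, -3.059, 0.001]
ft_force: [-0.1, -3.1, -12.0]
grip_width: 0.232
t: 8.57
tcp_pos: [0.4665, 0.343, 0.0236]
eef_rot: [-0.714, -3.059, 0.001]
ft_force: [-0.4, -3.3, -11.2]
grip_width: 0.23
```

Force is about 12 N. I'll hold for over 1 s.

```bash
python3 -m pendant '[{"offset":[0,0,-0.01],"delta_rot":[0,0,0]},{"offset":[0,0,0],"delta_rot":[0,0,0]},{"offset":[0,0,0],"delta_rot":[0,0,0]},{"offset":[0,0,0],"delta_rot":[0,0,0]}]'; python3 -m pendant '[{"offset":[0,0,0],"delta_rot":[0,0,0]},{"offset":[0,0,0],"delta_rot":[0,0,0]},{"offset":[0,0,0],"delta_rot":[0,0,0]},{"offset":[0,0,0],"delta_rot":[0,0,0]},{"offset":[0,0,0],"delta_rot":[0,0,0]},{"offset":[0,0,0],"delta_rot":[0,0,0]}]'; python3 -m pendant '[{"offset":[0,0,0],"delta_rot":[0,0,0]},{"offset":[0,0,0],"delta_rot":[0,0,0]},{"offset":[0,0,0],"delta_rot":[0,0,0]},{"offset":[0,0,0],"delta_rot":[0,0,0]},{"offset":[0,0,0],"delta_rot":[0,0,0]},{"offset":[0,0,0],"delta_rot":[0,0,0]},{"offset":[0,0,0],"delta_rot":[0,0,0]}]'
python3 - <<'E'
from h import *
s=st();i=manip.get_image('wrist')[:,:,::-1]
cv2.imwrite('pics/w8z.png',cv2.resize(i[170:300,190:340],None,fx=4.5,fy=4.5,interpolation=cv2.INTER_CUBIC))
E
```

```text
t: 8.9
tcp_pos: [0.4665, 0.343, 0.0239]
eef_rot: [-0.714, -3.059, 0.001]
ft_force: [-0.1, -3.6, -12.3]
grip_width: 0.228
t: 9.4
tcp_pos: [0.4665, 0.343, 0.0239]
eef_rot: [-0.714, -3.059, 0.0]
ft_force: [-0.1, -5.3, -12.2]
grip_width: 0.233
t: 9.98
tcp_pos: [0.4665, 0.343, 0.0239]
eef_rot: [-0.714, -3.059, 0.0]
ft_force: [-0.5, -5.1, -11.8]
grip_width: 0.23
t 9.98 tcp [0.4665 0.343  0.0239] F [ -0.53  -5.1  -11.78] g 0.230
[[-0.897, 0.443, -0.0], [0.443, 0.897, -0.0], [0.0, -0.0, -1.0]] q [-0.74  0.57  0.07  1.86 -0.06  0.71  0.47]
```

View pics/w8z.png

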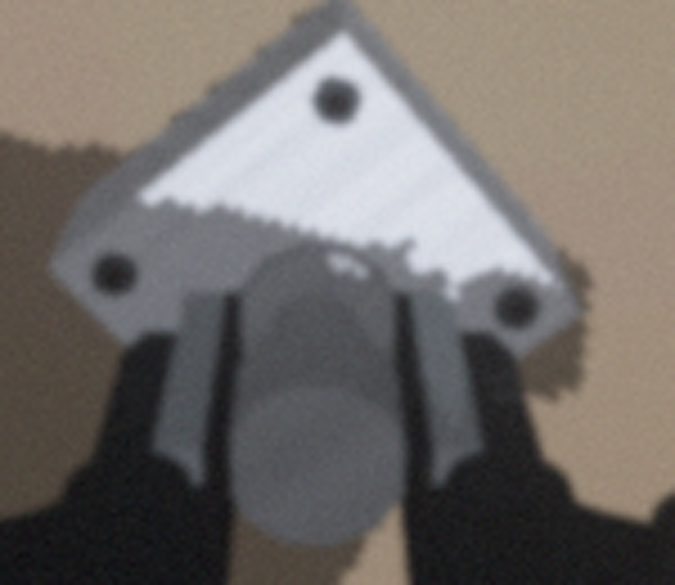

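Pin 1 held about 12 N for 1.5 s with a proportional force rise and no slip in the grip, so the bond is a compliant but sound one. I'll lower it back and release.

```bash
python3 -m pendant '[{"offset":[0,0,0.06],"delta_rot":[0,0,0]},{"offset":[0,0,0.06],"delta_rot":[0,0,0]},{"offset":[0,0,0.06],"delta_rot":[0,0,0]},{"offset":[0,0,0.05],"delta_rot":[0,0,0]},{"offset":[0,0,0],"delta_rot":[0,0,0]},{"offset":[0,0,0],"delta_rot":[0,0,0]}]'
python3 -m pendant '[{"offset":[0,0,0],"delta_rot":[0,0,0]},{"offset":[0,0,0],"delta_rot":[0,0,0]},{"offset":[0,0,0],"delta_rot":[0,0,0]},{"offset":[0,0,0],"delta_rot":[0,0,0]}]' 0.5
```

```text
t: 10.53
tcp_pos: [0.4666, 0.3431, 0.0174]
eef_rot: [-0.714, -3.059, 0.0]
ft_force: [-4.1, -7.2, -1.7]
grip_width: 0.234
t: 10.87
tcp_pos: [0.4671, 0.3439, 0.0177]
eef_rot: [0.714, 3.058, 0.002]
ft_force: [-0.4, -0.9, 0.5]
grip_width: 0.505
```

```bash
python3 -m pendant '[{"offset":[0,0,-0.5],"delta_rot":[0,0,0]},{"offset":[0,0,-0.8],"delta_rot":[0,0,0]},{"offset":[0,0,-0.8],"delta_rot":[0,0,0]},{"offset":[-0.15,-0.74,0],"delta_rot":[0,0,0]},{"offset":[-0.15,-0.74,0],"delta_rot":[0,0,0]},{"offset":[-0.15,-0.74,0],"delta_rot":[0,0,0]},{"offset":[-0.15,-0.74,0],"delta_rot":[0,0,0]},{"offset":[-0.15,-0.74,0],"delta_rot":[0,0,0]}]'
python3 -m pendant '[{"offset":[0,0,0],"delta_rot":[0,0,0]},{"offset":[0,0,0],"delta_rot":[0,0,0]}]'
python3 - <<'E'
from h import *
s=st();print(tool(s,[.4375,.233,.0165]));i=manip.get_image('wrist')[:,:,::-1]
cv2.imwrite('pics/w9.png',i)
E
```

```text
t: 11.53
tcp_pos: [0.4376, 0.233, 0.0805]
eef_rot: [0.714, 3.059, 0.001]
ft_force: [0.7, 0.1, 0.7]
grip_width: 0.497
t: 11.7
tcp_pos: [0.438, 0.2332, 0.0806]
eef_rot: [0.716, 3.058, 0.001]
ft_force: [0.3, 0.4, 0.6]
grip_width: 0.5
t 11.70 tcp [0.438  0.2332 0.0806] F [0.33 0.44 0.6 ] g 0.500
[[-0.896, 0.444, 0.001], [0.444, 0.896, 0.001], [-0.001, 0.001, -1.0]] q [-0.63  0.36  0.1   2.04 -0.05  0.74  0.61]
[ 0.01363443 -0.01593938  2.13819865]
```

View pics/w9.png

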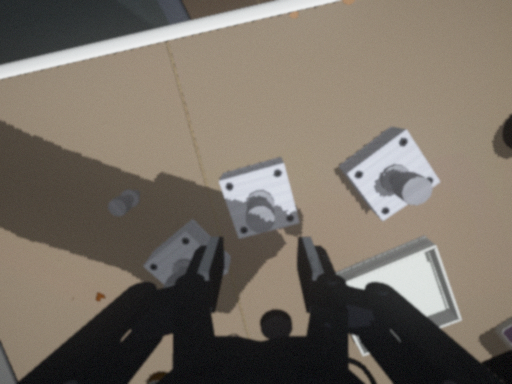

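Head 2 is at (261,215), centred between the pads, and pin 1 is back in its block. Descending.

```bash
python3 -m pendant '[{"offset":[0,0,0.4],"delta_rot":[0,0,0]},{"offset":[0,0,0.5],"delta_rot":[0,0,0]},{"offset":[0,0,0.4],"delta_rot":[0,0,0]},{"offset":[0,0,0.3],"delta_rot":[0,0,0]},{"offset":[0,0,0.3],"delta_rot":[0,0,0]},{"offset":[0,0,0.22],"delta_rot":[0,0,0]},{"offset":[0,0,0],"delta_rot":[0,0,0]},{"offset":[0,0,0],"delta_rot":[0,0,0]}]'
python3 -m pendant '[{"offset":[0,0,0],"delta_rot":[0,0,0]},{"offset":[0,0,0],"delta_rot":[0,0,0]},{"offset":[0,0,0],"delta_rot":[0,0,0]}]' 0.33
python3 - <<'E'
from h import *
s=st();i=manip.get_image('wrist')[:,:,::-1]
cv2.imwrite('pics/w10z.png',cv2.resize(i[170:300,190:340],None,fx=4.5,fy=4.5,interpolation=cv2.INTER_CUBIC))
E
```

```text
t: 12.42
tcp_pos: [0.4376, 0.2338, 0.0164]
eef_rot: [-0.714, -3.059, 0.0]
ft_force: [-0.7, -0.3, -0.6]
grip_width: 0.499
t: 12.67
tcp_pos: [0.4379, 0.2338, 0.017]
eef_rot: [0.714, 3.059, 0.001]
ft_force: [-0.0, 0.2, -0.1]
grip_width: 0.33
t 12.67 tcp [0.4379 0.2338 0.017 ] F [-0.01  0.21 -0.06] g 0.330
[[-0.897, 0.443, 0.001], [0.443, 0.897, 0.0], [-0.0, 0.001, -1.0]] q [-0.62  0.47  0.08  2.07 -0.07  0.6   0.62]
```

View pics/w10z.png

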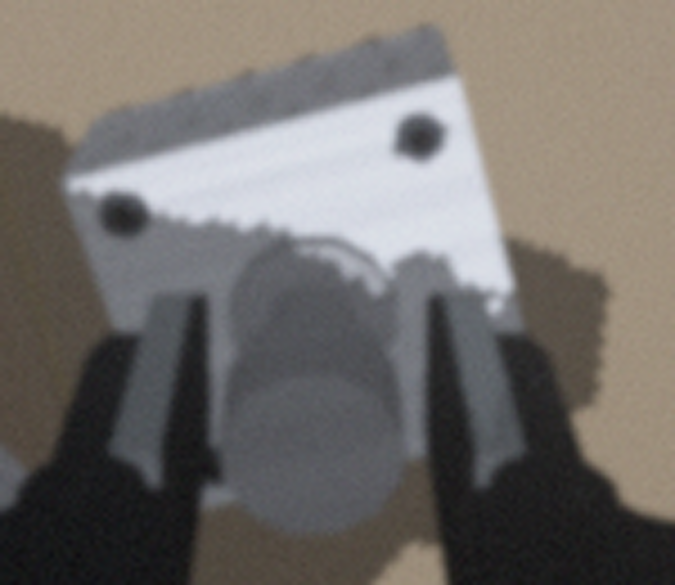

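The head sits about 1 mm toward tool −y, so I'll correct and close.

```bash
python3 -m pendant '[{"offset":[0,-0.03,0],"delta_rot":[0,0,0]},{"offset":[0,0,0],"delta_rot":[0,0,0]}]'
python3 -m pendant '[{"offset":[0,0,0],"delta_rot":[0,0,0]},{"offset":[0,0,0],"delta_rot":[0,0,0]},{"offset":[0,0,0],"delta_rot":[0,0,0]},{"offset":[0,0,0],"delta_rot":[0,0,0]}]' 0
python3 -m pendant '[{"offset":[0,0,-0.01],"delta_rot":[0,0,0]},{"offset":[0,0,0],"delta_rot":[0,0,0]}]'
python3 -m pendant '[{"offset":[0,0,-0.01],"delta_rot":[0,0,0]},{"offset":[0,0,0],"delta_rot":[0,0,0]}]'
```

```text
t: 12.88
tcp_pos: [0.4372, 0.2327, 0.0166]
eef_rot: [0.714, 3.059, 0.0]
ft_force: [-0.8, -0.0, 0.4]
grip_width: 0.33
t: 13.22
tcp_pos: [0.4375, 0.2332, 0.0169]
eef_rot: [0.714, 3.059, 0.001]
ft_force: [-0.9, 1.9, 6.2]
grip_width: 0.233
t: 13.38
tcp_pos: [0.4375, 0.2332, 0.017]
eef_rot: [0.714, 3.059, 0.001]
ft_force: [1.7, 3.4, -0.4]
grip_width: 0.234
t: 13.55
tcp_pos: [0.4375, 0.2332, 0.0172]
eef_rot: [0.714, 3.059, 0.001]
ft_force: [2.9, 3.7, -2.9]
grip_width: 0.235
```

```bash
python3 -m pendant '[{"offset":[0,0,-0.01],"delta_rot":[0,0,0]},{"offset":[0,0,0],"delta_rot":[0,0,0]}]'
python3 -m pendant '[{"offset":[0,0,-0.01],"delta_rot":[0,0,0]},{"offset":[0,0,0],"delta_rot":[0,0,0]}]'
```

```text
t: 13.72
tcp_pos: [0.4374, 0.2332, 0.0174]
eef_rot: [0.714, 3.059, 0.001]
ft_force: [3.7, 5.0, -6.5]
grip_width: 0.233
t: 13.88
tcp_pos: [0.4374, 0.2331, 0.0175]
eef_rot: [0.714, 3.059, 0.001]
ft_force: [4.4, 5.6, -8.2]
grip_width: 0.232
```

```bash
python3 -m pendant '[{"offset":[0,0.01,-0.005],"delta_rot":[0,0,0]},{"offset":[0,0,0],"delta_rot":[0,0,0]}]'
python3 -m pendant '[{"offset":[0,0.005,-0.005],"delta_rot":[0,0,0]},{"offset":[0,0,0],"delta_rot":[0,0,0]}]'
```

```text
t: 14.05
tcp_pos: [0.4374, 0.2332, 0.0176]
eef_rot: [0.714, 3.059, -0.0]
ft_force: [3.9, 3.6, -8.1]
grip_width: 0.233
t: 14.22
tcp_pos: [0.4374, 0.2332, 0.0177]
eef_rot: [-0.714, -3.059, 0.0]
ft_force: [4.4, 4.0, -10.2]
grip_width: 0.229
```

```bash
python3 -m pendant '[{"offset":[0,0.005,-0.008],"delta_rot":[0,0,0]},{"offset":[0,0,0],"delta_rot":[0,0,0]},{"offset":[0,0,0],"delta_rot":[0,0,0]}]'
```

```text
t: 14.47
tcp_pos: [0.4374, 0.2332, 0.0178]
eef_rot: [-0.714, -3.059, 0.001]
ft_force: [4.2, 3.7, -11.6]
grip_width: 0.229
```

```bash
python3 -m pendant '[{"offset":[0,0,-0.003],"delta_rot":[0,0,0]},{"offset":[0,0,0],"delta_rot":[0,0,0]},{"offset":[0,0,0],"delta_rot":[0,0,0]},{"offset":[0,0,0],"delta_rot":[0,0,0]}]'; python3 -m pendant '[{"offset":[0,0,0],"delta_rot":[0,0,0]},{"offset":[0,0,0],"delta_rot":[0,0,0]},{"offset":[0,0,0],"delta_rot":[0,0,0]},{"offset":[0,0,0],"delta_rot":[0,0,0]},{"offset":[0,0,0],"delta_rot":[0,0,0]}]'; python3 -m pendant '[{"offset":[0,0,0],"delta_rot":[0,0,0]},{"offset":[0,0,0],"delta_rot":[0,0,0]},{"offset":[0,0,0],"delta_rot":[0,0,0]},{"offset":[0,0,0],"delta_rot":[0,0,0]},{"offset":[0,0,0],"delta_rot":[0,0,0]}]'; python3 -m pendant '[{"offset":[0,0,0],"delta_rot":[0,0,0]},{"offset":[0,0,0],"delta_rot":[0,0,0]},{"offset":[0,0,0],"delta_rot":[0,0,0]},{"offset":[0,0,0],"delta_rot":[0,0,0]}]'
```

```text
t: 14.8
tcp_pos: [0.4374, 0.2332, 0.0178]
eef_rot: [-0.714, -3.059, 0.001]
ft_force: [5.2, 3.1, -12.4]
grip_width: 0.233
t: 15.22
tcp_pos: [0.4374, 0.2332, 0.0178]
eef_rot: [-0.714, -3.059, 0.001]
ft_force: [3.9, 3.9, -12.5]
grip_width: 0.228
t: 15.63
tcp_pos: [0.4374, 0.2332, 0.0178]
eef_rot: [-0.714, -3.059, 0.001]
ft_force: [4.6, 3.5, -12.3]
grip_width: 0.23
t: 15.97
tcp_pos: [0.4374, 0.2331, 0.0178]
eef_rot: [-0.714, -3.059, 0.001]
ft_force: [5.1, 3.9, -13.0]
grip_width: 0.235
```

Pin 2 held about 12.4 N for 1.5 s with less than 1 mm of give, so it is sound. I'll lower, release and go to pin 3.

```bash
python3 -m pendant '[{"offset":[0,0,0.02],"delta_rot":[0,0,0]},{"offset":[0,0,0.02],"delta_rot":[0,0,0]},{"offset":[0,0,0.01],"delta_rot":[0,0,0]},{"offset":[0,0,0],"delta_rot":[0,0,0]}]'
python3 -m pendant '[{"offset":[0,0,0],"delta_rot":[0,0,0]},{"offset":[0,0,0],"delta_rot":[0,0,0]},{"offset":[0,0,0],"delta_rot":[0,0,0]},{"offset":[0,0,0],"delta_rot":[0,0,0]}]' 0.5
python3 - <<'E'
from h import *
s=st();print(tool(s,[.466,.143,.0165]))
E
```

```text
t: 16.3
tcp_pos: [0.4375, 0.2332, 0.0169]
eef_rot: [-0.715, -3.059, 0.0]
ft_force: [-0.2, 0.9, 1.5]
grip_width: 0.229
t: 16.63
tcp_pos: [0.4374, 0.2332, 0.0168]
eef_rot: [-0.714, -3.059, 0.001]
ft_force: [-0.5, 0.8, 0.3]
grip_width: 0.505
t 16.63 tcp [0.4374 0.2332 0.0168] F [-0.46  0.84  0.27] g 0.505
[[-0.897, 0.443, -0.0], [0.443, 0.897, -0.0], [0.0, -0.0, -1.0]] q [-0.62  0.47  0.08  2.07 -0.07  0.6   0.62]
[-2.18692522 -2.27335831  0.00955213]
```

```bash
python3 -m pendant '[{"offset":[0,0,-0.5],"delta_rot":[0,0,0]},{"offset":[0,0,-0.8],"delta_rot":[0,0,0]},{"offset":[0,0,-0.8],"delta_rot":[0,0,0]},{"offset":[-0.54,-0.56,0],"delta_rot":[0,0,0]},{"offset":[-0.54,-0.56,0],"delta_rot":[0,0,0]},{"offset":[-0.54,-0.56,0],"delta_rot":[0,0,0]},{"offset":[-0.54,-0.56,0],"delta_rot":[0,0,0]},{"offset":[0,0,0],"delta_rot":[0,0,0]}]'
python3 -m pendant '[{"offset":[0,0,0],"delta_rot":[0,0,0]},{"offset":[0,0,0],"delta_rot":[0,0,0]}]'
python3 - <<'E'
from h import *
s=st();print(tool(s,[.4656,.1436,.0165]));i=manip.get_image('wrist')[:,:,::-1]
cv2.imwrite('pics/w11.png',i)
E
```

```text
t: 17.3
tcp_pos: [0.4669, 0.1401, 0.0799]
eef_rot: [0.721, 3.057, -0.002]
ft_force: [-0.5, -0.6, -0.8]
grip_width: 0.502
t: 17.47
tcp_pos: [0.4656, 0.1448, 0.0798]
eef_rot: [-0.714, -3.059, -0.0]
ft_force: [-0.1, 0.2, 0.8]
grip_width: 0.501
t 17.47 tcp [0.4656 0.1448 0.0798] F [-0.08  0.18  0.79] g 0.501
[[-0.897, 0.443, -0.0], [0.443, 0.897, 0.0], [0.0, -0.0, -1.0]] q [-0.47  0.35  0.13  2.06 -0.07  0.73  0.81]
[-0.01856795 -0.03730836  2.10991731]
```

View pics/w11.png

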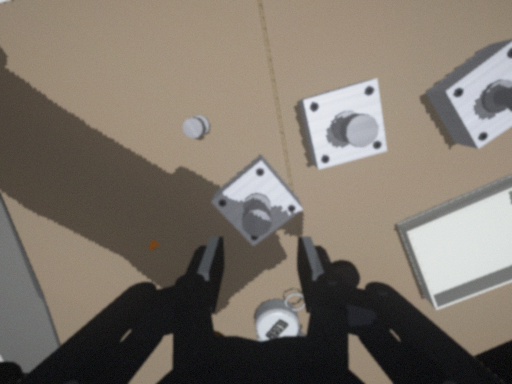

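Head 3 is at (257,217) while the pad centre is at 262, so I'll shift −3 mm in tool y and descend.

```bash
python3 -m pendant '[{"offset":[0,-0.09,0.4],"delta_rot":[0,0,0]},{"offset":[0,0,0.5],"delta_rot":[0,0,0]},{"offset":[0,0,0.4],"delta_rot":[0,0,0]},{"offset":[0,0,0.3],"delta_rot":[0,0,0]},{"offset":[0,0,0.3],"delta_rot":[0,0,0]},{"offset":[0,0,0.2],"delta_rot":[0,0,0]},{"offset":[0,0,0],"delta_rot":[0,0,0]},{"offset":[0,0,0],"delta_rot":[0,0,0]}]'
python3 -m pendant '[{"offset":[0,0,0],"delta_rot":[0,0,0]},{"offset":[0,0,0],"delta_rot":[0,0,0]},{"offset":[0,0,0],"delta_rot":[0,0,0]}]' 0.35
python3 - <<'E'
from h import *
s=st();i=manip.get_image('wrist')[:,:,::-1]
cv2.imwrite('pics/w12z.png',cv2.resize(i[170:300,190:340],None,fx=4.5,fy=4.5,interpolation=cv2.INTER_CUBIC))
E
```

```text
t: 18.18
tcp_pos: [0.4646, 0.1421, 0.0168]
eef_rot: [-0.714, -3.059, 0.0]
ft_force: [0.2, 0.2, -0.4]
grip_width: 0.501
t: 18.43
tcp_pos: [0.4649, 0.1421, 0.0173]
eef_rot: [0.714, 3.059, 0.001]
ft_force: [-0.4, 0.9, -0.7]
grip_width: 0.35
t 18.43 tcp [0.4649 0.1421 0.0173] F [-0.42  0.86 -0.74] g 0.350
[[-0.897, 0.443, 0.001], [0.443, 0.897, 0.0], [-0.001, 0.001, -1.0]] q [-0.46  0.46  0.11  2.09 -0.09  0.59  0.83]
```

View pics/w12z.png

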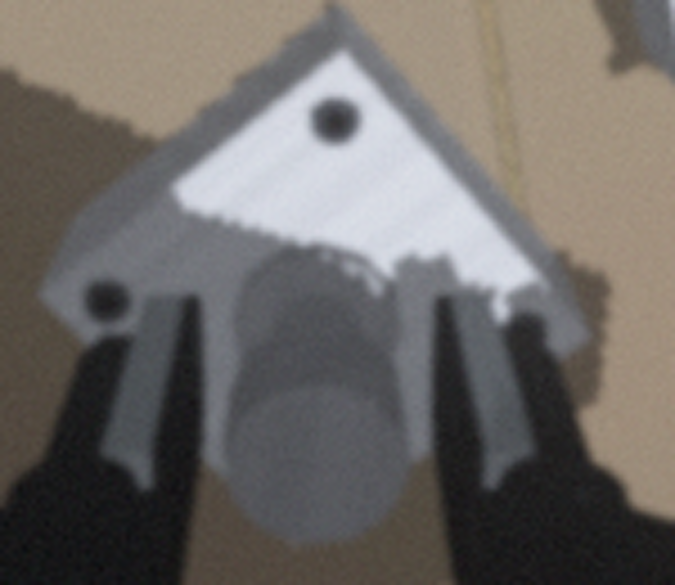

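Centred. Closing and pulling gently.

```bash
python3 -m pendant '[{"offset":[0,0,0],"delta_rot":[0,0,0]},{"offset":[0,0,0],"delta_rot":[0,0,0]},{"offset":[0,0,0],"delta_rot":[0,0,0]},{"offset":[0,0,0],"delta_rot":[0,0,0]}]' 0
python3 -m pendant '[{"offset":[0,0,-0.01],"delta_rot":[0,0,0]},{"offset":[0,0,0],"delta_rot":[0,0,0]}]'
python3 -m pendant '[{"offset":[0,0,-0.01],"delta_rot":[0,0,0]},{"offset":[0,0,0],"delta_rot":[0,0,0]}]'
python3 -m pendant '[{"offset":[0,0,-0.01],"delta_rot":[0,0,0]},{"offset":[0,0,0],"delta_rot":[0,0,0]}]'
python3 -m pendant '[{"offset":[0,0,-0.01],"delta_rot":[0,0,0]},{"offset":[0,0,0],"delta_rot":[0,0,0]}]'
```

```text
t: 18.82
tcp_pos: [0.4649, 0.142, 0.0173]
eef_rot: [0.714, 3.059, 0.0]
ft_force: [-2.2, -0.6, 8.3]
grip_width: 0.235
t: 18.98
tcp_pos: [0.4648, 0.142, 0.0173]
eef_rot: [0.714, 3.059, 0.0]
ft_force: [-0.5, -0.3, 4.5]
grip_width: 0.232
t: 19.15
tcp_pos: [0.4647, 0.142, 0.0174]
eef_rot: [0.714, 3.059, -0.0]
ft_force: [1.2, -0.6, -0.2]
grip_width: 0.231
t: 19.32
tcp_pos: [0.4646, 0.142, 0.0176]
eef_rot: [-0.714, -3.059, 0.0]
ft_force: [0.5, -0.1, -3.5]
grip_width: 0.234
t: 19.48
tcp_pos: [0.4645, 0.1419, 0.018]
eef_rot: [-0.714, -3.059, 0.0]
ft_force: [0.1, 0.5, -2.8]
grip_width: 0.231
```

```bash
python3 -m pendant '[{"offset":[0,0,-0.02],"delta_rot":[0,0,0]},{"offset":[0,0,0],"delta_rot":[0,0,0]}]'
python3 -m pendant '[{"offset":[0,0,-0.02],"delta_rot":[0,0,0]},{"offset":[0,0,0],"delta_rot":[0,0,0]}]'
python3 -m pendant '[{"offset":[0,0,-0.03],"delta_rot":[0,0,0]},{"offset":[0,0,0],"delta_rot":[0,0,0]}]'
python3 -m pendant '[{"offset":[0,0,-0.03],"delta_rot":[0,0,0]},{"offset":[0,0,0],"delta_rot":[0,0,0]}]'
```

```text
t: 19.65
tcp_pos: [0.4645, 0.1419, 0.0187]
eef_rot: [-0.714, -3.059, 0.0]
ft_force: [0.2, 0.4, -2.1]
grip_width: 0.234
t: 19.82
tcp_pos: [0.4646, 0.1419, 0.0193]
eef_rot: [-0.714, -3.059, 0.0]
ft_force: [-0.3, -0.3, -2.2]
grip_width: 0.231
t: 19.98
tcp_pos: [0.4647, 0.142, 0.0203]
eef_rot: [0.714, 3.059, -0.0]
ft_force: [0.3, -0.3, -1.5]
grip_width: 0.234
t: 20.15
tcp_pos: [0.4647, 0.142, 0.0212]
eef_rot: [0.714, 3.059, -0.0]
ft_force: [-0.6, -1.0, -0.9]
grip_width: 0.226
```

The force isn't building, so this is the failed pin sliding out. I'll keep drawing straight up, then check.

```bash
python3 -m pendant '[{"offset":[0,0,-0.05],"delta_rot":[0,0,0]},{"offset":[0,0,-0.05],"delta_rot":[0,0,0]},{"offset":[0,0,-0.05],"delta_rot":[0,0,0]},{"offset":[0,0,-0.05],"delta_rot":[0,0,0]},{"offset":[0,0,0],"delta_rot":[0,0,0]}]'
python3 - <<'E'
from h import *
s=st();i=manip.get_image('wrist')[:,:,::-1]
cv2.imwrite('pics/w13z.png',cv2.resize(i[170:300,190:340],None,fx=4.5,fy=4.5,interpolation=cv2.INTER_CUBIC))
i=manip.get_image('side')[:,:,::-1]
cv2.imwrite('pics/s13z.png',cv2.resize(i[110:285,180:340],None,fx=3.4,fy=3.4,interpolation=cv2.INTER_CUBIC))
E
```

```text
t: 20.57
tcp_pos: [0.465, 0.1421, 0.0275]
eef_rot: [0.714, 3.059, 0.001]
ft_force: [0.8, -0.7, -0.4]
grip_width: 0.235
t 20.57 tcp [0.465  0.1421 0.0275] F [ 0.78 -0.68 -0.37] g 0.235
[[-0.897, 0.443, 0.001], [0.443, 0.897, 0.0], [-0.001, 0.001, -1.0]] q [-0.46  0.44  0.12  2.09 -0.09  0.62  0.83]
```

View pics/w13z.png

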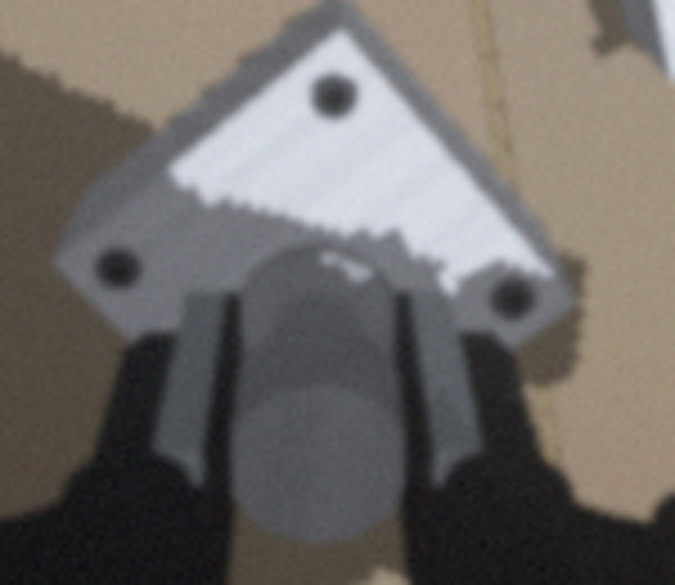

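View pics/s13z.png

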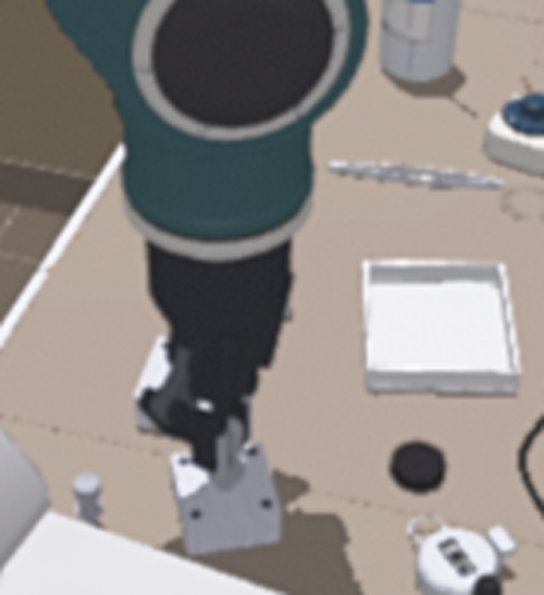

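The pin is coming out with the gripper, its collar already about 10 mm off the block. I'll finish the extraction and lift clear.

```bash
python3 -m pendant '[{"offset":[0,0,-0.1],"delta_rot":[0,0,0]},{"offset":[0,0,-0.15],"delta_rot":[0,0,0]},{"offset":[0,0,-0.15],"delta_rot":[0,0,0]},{"offset":[0,0,-0.2],"delta_rot":[0,0,0]},{"offset":[0,0,-0.4],"delta_rot":[0,0,0]},{"offset":[0,0,-0.7],"delta_rot":[0,0,0]},{"offset":[0,0,-0.7],"delta_rot":[0,0,0]},{"offset":[0,0,0],"delta_rot":[0,0,0]}]'
python3 -m pendant '[{"offset":[-0.325,0.85,0],"delta_rot":[0,0,0]},{"offset":[-0.325,0.85,0],"delta_rot":[0,0,0]},{"offset":[-0.325,0.85,0],"delta_rot":[0,0,0]},{"offset":[-0.325,0.85,0],"delta_rot":[0,0,0]},{"offset":[-0.325,0.85,0],"delta_rot":[0,0,0]},{"offset":[-0.325,0.85,0],"delta_rot":[0,0,0]},{"offset":[-0.325,0.85,0],"delta_rot":[0,0,0]},{"offset":[-0.325,0.85,0],"delta_rot":[0,0,0]}]'
python3 -m pendant '[{"offset":[0,0,0],"delta_rot":[0,0,0]},{"offset":[0,0,0],"delta_rot":[0,0,0]}]'
python3 - <<'E'
from h import *
s=st();print(tool(s,[.625,.291,.1]));i=manip.get_image('wrist')[:,:,::-1]
cv2.imwrite('pics/w14.png',i)
i=manip.get_image('side')[:,:,::-1]
cv2.imwrite('pics/s14z.png',cv2.resize(i[110:285,180:380],None,fx=3.4,fy=3.4,interpolation=cv2.INTER_CUBIC))
E
```

```text
t: 21.33
tcp_pos: [0.4664, 0.1425, 0.1028]
eef_rot: [0.714, 3.055, 0.004]
ft_force: [2.3, 0.7, 0.7]
grip_width: 0.227
t: 22.0
tcp_pos: [0.6256, 0.2913, 0.099]
eef_rot: [-0.714, -3.059, 0.0]
ft_force: [0.9, -0.4, -0.5]
grip_width: 0.227
t: 22.17
tcp_pos: [0.625, 0.291, 0.0984]
eef_rot: [-0.713, -3.059, 0.001]
ft_force: [-0.1, -0.7, -0.2]
grip_width: 0.233
t 22.17 tcp [0.625  0.291  0.0984] F [-0.15 -0.74 -0.2 ] g 0.233
[[-0.897, 0.442, -0.001], [0.442, 0.897, -0.0], [0.0, -0.001, -1.0]] q [-0.56  0.64  0.11  1.53 -0.08  0.98  0.69]
[-0.00170845 -0.00044748 -0.05419667]
```

View pics/w14.png

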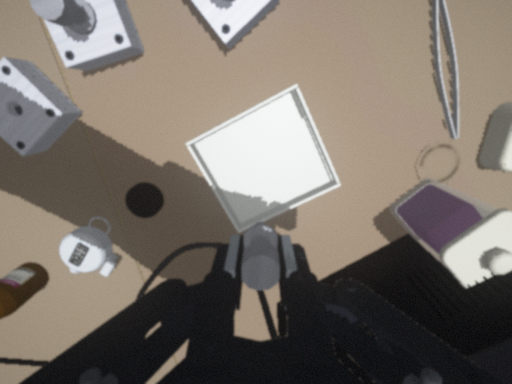

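View pics/s14z.png

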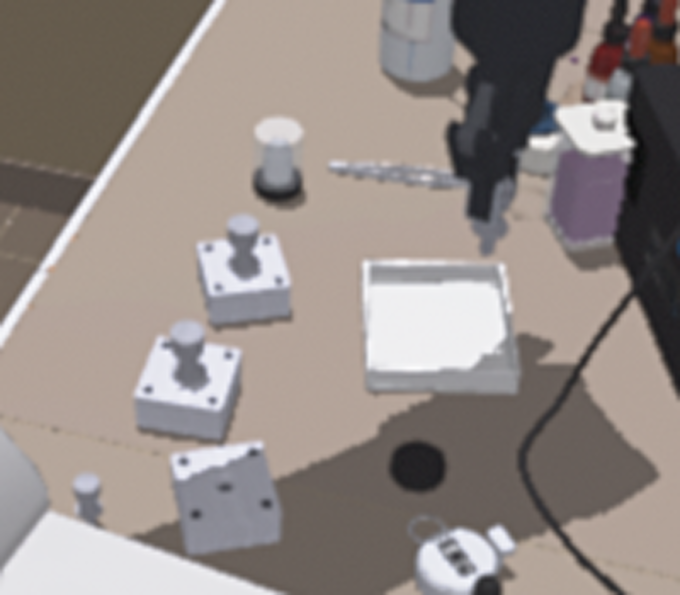

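The pin hangs in the grip over the tray, block 3 shows an empty bore, and pins 1 and 2 are in place. I'll lower, then lean the pin toward the tray's interior so it lies down inside.

```bash
python3 -m pendant '[{"offset":[0,0,0.6],"delta_rot":[0,0,0]},{"offset":[0,0,0.6],"delta_rot":[0,0,0]},{"offset":[0,0,0.6],"delta_rot":[0,0,0]},{"offset":[0,0,0.3],"delta_rot":[0,0,0]},{"offset":[0,0,0],"delta_rot":[0,-1,0]},{"offset":[0,0,0],"delta_rot":[0,-1,0]},{"offset":[0,0,0],"delta_rot":[0,-1,0]},{"offset":[0,0,0],"delta_rot":[0,-1,0]}]'
python3 -m pendant '[{"offset":[0,0,0],"delta_rot":[0,0,0]},{"offset":[0,0,0],"delta_rot":[0,0,0]},{"offset":[0,0,0],"delta_rot":[0,0,0]}]'
python3 - <<'E'
from h import *
s=st();print(tool(s,[.625,.291,.0155]));i=manip.get_image('wrist')[:,:,::-1]
cv2.imwrite('pics/w15.png',i)
i=manip.get_image('side')[:,:,::-1]
cv2.imwrite('pics/s15z.png',cv2.resize(i[110:285,180:380],None,fx=3.4,fy=3.4,interpolation=cv2.INTER_CUBIC))
E
```

```text
t: 22.93
tcp_pos: [0.6249, 0.2902, 0.0372]
eef_rot: [0.625, 2.668, -0.126]
ft_force: [0.7, 0.6, -2.5]
grip_width: 0.229
t: 23.18
tcp_pos: [0.625, 0.2898, 0.0362]
eef_rot: [0.625, 2.673, -0.13]
ft_force: [0.7, 0.3, -0.7]
grip_width: 0.23
t 23.18 tcp [0.625  0.2898 0.0362] F [ 0.74  0.28 -0.68] g 0.230
[[-0.824, 0.444, 0.352], [0.408, 0.896, -0.175], [-0.394, -0.001, -0.919]] q [-0.95  0.68  0.41  1.78  0.21  0.55  0.29]
[0.28880816 0.03588595 0.62768073]
```

View pics/s15z.png

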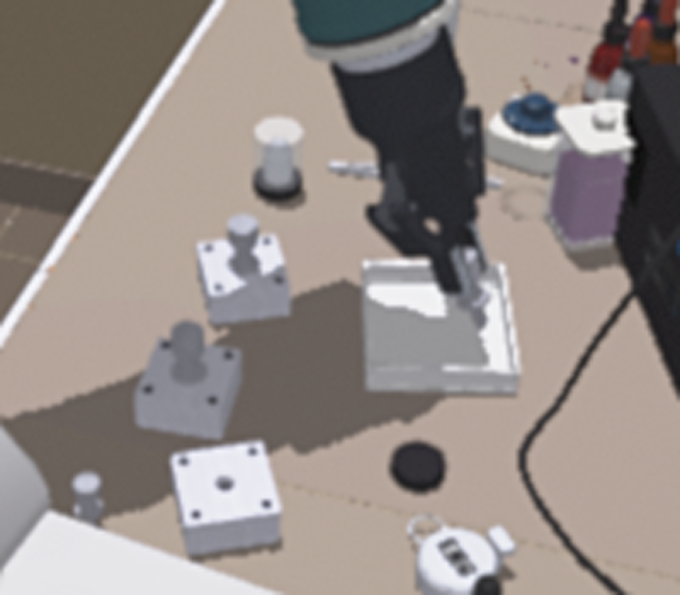

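View pics/w15.png

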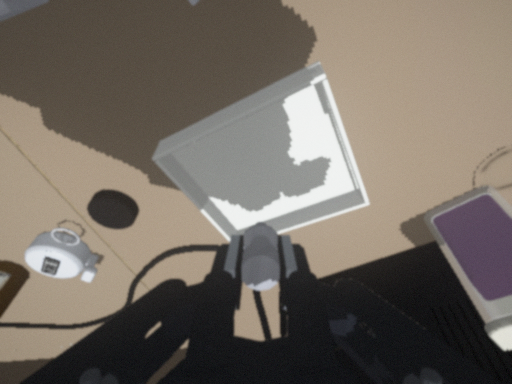

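```bash
python3 -m pendant '[{"offset":[0.11,0,0.14],"delta_rot":[0,0,0]},{"offset":[0.11,0,0.14],"delta_rot":[0,0,0]},{"offset":[0.11,0,0.14],"delta_rot":[0,0,0]},{"offset":[0.09,0,0.12],"delta_rot":[0,0,0]},{"offset":[0,0,0],"delta_rot":[0,0,0]},{"offset":[0,0,0],"delta_rot":[0,0,0]}]'
python3 - <<'E'
from h import *
s=st();print(tool(s,[.62,.292,.0145]));i=manip.get_image('side')[:,:,::-1]
cv2.imwrite('pics/s16z.png',cv2.resize(i[140:260,260:380],None,fx=5,fy=5,interpolation=cv2.INTER_CUBIC))
E
```

```text
t: 23.78
tcp_pos: [0.6201, 0.2922, 0.0153]
eef_rot: [0.625, 2.673, -0.131]
ft_force: [-0.5, 0.2, -0.2]
grip_width: 0.231
t 23.78 tcp [0.6201 0.2922 0.0153] F [-0.47  0.17 -0.16] g 0.231
[[-0.824, 0.443, 0.352], [0.407, 0.896, -0.176], [-0.394, -0.002, -0.919]] q [-0.96  0.71  0.41  1.79  0.21  0.51  0.27]
[ 0.00990184 -0.00647137  0.02387646]
```

View pics/s16z.png

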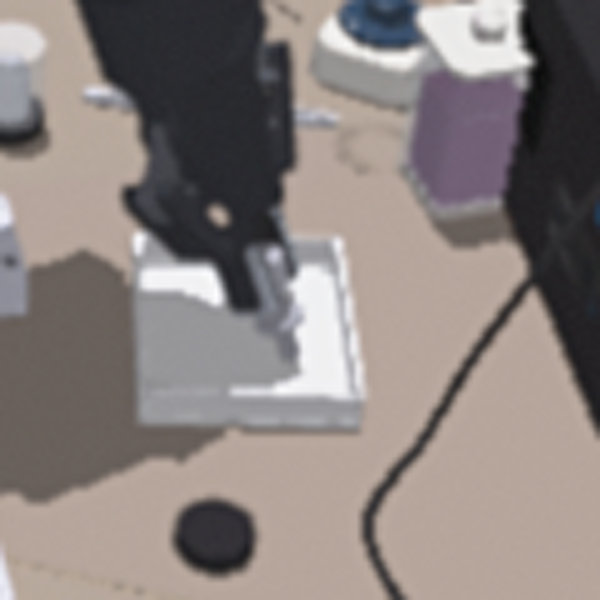

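The stem end is inside the tray, just above the floor. Releasing.

```bash
python3 -m pendant '[{"offset":[0,0,0],"delta_rot":[0,0,0]},{"offset":[0,0,0],"delta_rot":[0,0,0]},{"offset":[0,0,0],"delta_rot":[0,0,0]},{"offset":[0,0,0],"delta_rot":[0,0,0]},{"offset":[0,0,0],"delta_rot":[0,0,0]},{"offset":[0,0,0],"delta_rot":[0,0,0]},{"offset":[0,0,0],"delta_rot":[0,0,0]},{"offset":[0,0,0],"delta_rot":[0,0,0]}]' 0.55
python3 - <<'E'
from h import *
s=st();i=manip.get_image('side')[:,:,::-1]
cv2.imwrite('pics/s17z.png',cv2.resize(i[140:260,260:380],None,fx=5,fy=5,interpolation=cv2.INTER_CUBIC))
E
```

```text
t: 24.5
tcp_pos: [0.6202, 0.2924, 0.0157]
eef_rot: [0.625, 2.673, -0.13]
ft_force: [0.3, 0.1, -0.3]
grip_width: 0.554
t 24.50 tcp [0.6202 0.2924 0.0157] F [ 0.31  0.12 -0.26] g 0.554
[[-0.824, 0.443, 0.353], [0.407, 0.896, -0.176], [-0.394, -0.001, -0.919]] q [-0.96  0.71  0.41  1.79  0.21  0.52  0.27]
```

View pics/s17z.png

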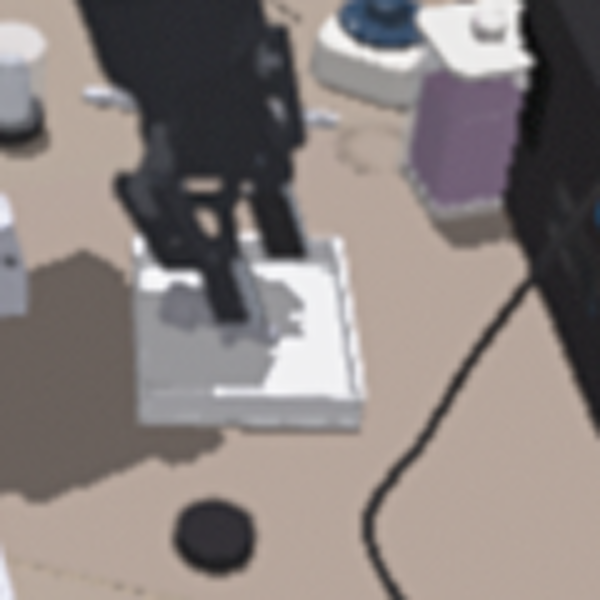

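The pin lies in the tray, head at (180,300) and stem at (265,320). Retreating straight back along the tool axis.

```bash
python3 -m pendant '[{"offset":[-0.1,0,-0.3],"delta_rot":[0,0,0]},{"offset":[-0.2,0,-0.6],"delta_rot":[0,0,0]},{"offset":[-0.3,0,-0.8],"delta_rot":[0,0,0]},{"offset":[-0.3,0,-0.8],"delta_rot":[0,0,0]},{"offset":[-0.3,0,-0.8],"delta_rot":[0,0,0]},{"offset":[-0.3,0,-0.8],"delta_rot":[0,0,0]},{"offset":[0,0,0],"delta_rot":[0,0,0]},{"offset":[0,0,0],"delta_rot":[0,0,0]}]'
python3 - <<'E'
from h import *
s=st()
for n in('side','top'):
  i=manip.get_image(n)[:,:,::-1];cv2.imwrite(f'pics/{n}9.png',cv2.resize(i,None,fx=1.5,fy=1.5,interpolation=cv2.INTER_CUBIC))
E
```

```text
t: 25.22
tcp_pos: [0.6145, 0.2961, 0.1486]
eef_rot: [0.625, 2.671, -0.126]
ft_force: [-0.4, -0.3, -0.2]
grip_width: 0.55
t 25.22 tcp [0.6145 0.2961 0.1486] F [-0.37 -0.3  -0.18] g 0.550
[[-0.823, 0.444, 0.354], [0.408, 0.896, -0.174], [-0.395, 0.002, -0.919]] q [-0.99  0.51  0.43  1.74  0.23  0.75  0.33]
```

View pics/side9.png

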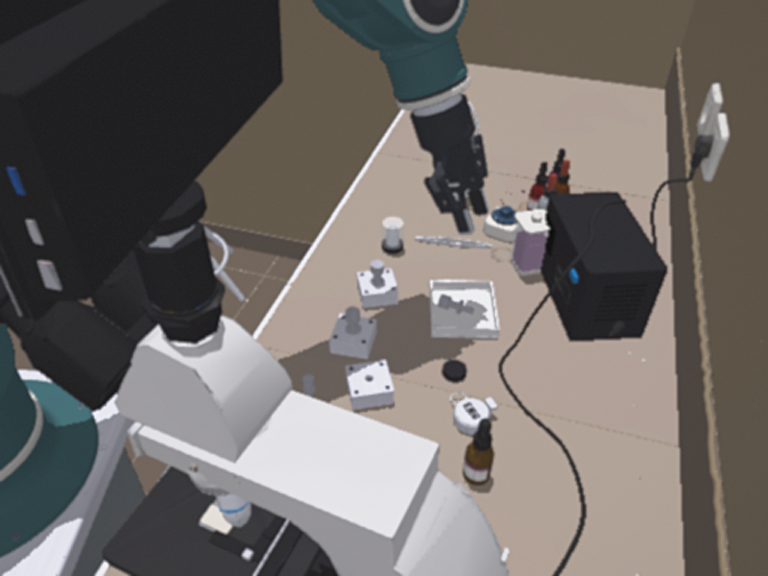

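View pics/top9.png

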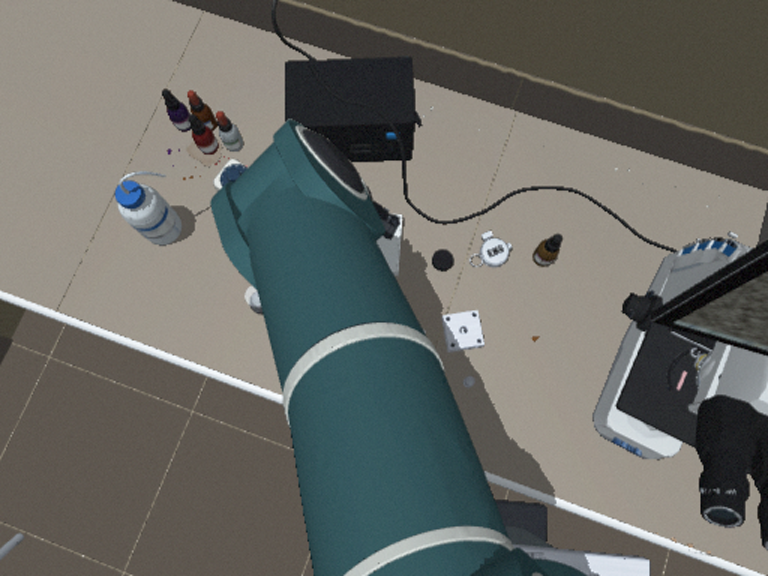

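The side view shows the pin lying in the tray at about (460,305), pins 1 and 2 seated, and the bystanders where they were. The gripper is clear of everything, so I'll hand in.

```bash
python3 -c "
from station import manip
print(manip.finish_job())"
```

```text
the job is handed in; nothing more can be done
None
```

I tested the three pins from left to right and handed the job in after about 25 s. The failed pin was the rightmost one, and it is now in the white tray.

| Pin | Pull | Give | Result |
|---|---|---|---|
| 1 (left) | about 12 N for 1.5 s | about 7 mm, sprang back | sound, released |
| 2 (middle) | 12–13 N for 1.5 s | under 1 mm | sound, released |
| 3 (right) | slid out at about 3 N | came out of its block | failed, laid in the tray |

- **First grasp on pin 1 failed:** the real fingertips sat about 22 mm higher than the reported TCP. The jaws caught only the top of the head and slid off it. That pressed the pin down with about 11 N but did not pull it. I regripped lower and then ran the full test.
- **Side force:** the pulls on pins 1 and 2 carried up to about 5–6 N of sideways force, rising to about 8 N while lowering pin 1. No upward pull I read went over 13 N.
- **Last checks:** the side view shows pin 3 lying inside the tray and pins 1 and 2 seated in their blocks. The four bystanders look unmoved, and the open gripper is clear of everything. In the last top view the arm hid blocks 1 and 2 and most of the tray, so those three rest on the side view alone.

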